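# Lift the biscuit tray off the trivet and slide it into the cooling stand

### The arm

A 7-joint arm with a two-finger parallel gripper is mounted at the origin on the work surface. World frame = base frame: x ahead of the robot, y to its left, z up, the work surface at z = 0. Lengths are in m, angles in rad, forces in N, time in s.
With the tool pointing down it reaches from about 0.4 to 0.875 m from the base axis. Payload 6.5 kg.
Tool frame: the origin (TCP) lies midway between the tips of the shut fingers; the grasp point (between the pads) lies 19 mm behind it; z points along the fingers, y is the line along which they close (so a half turn about z gives the same grasp; the last joint's range is limited). The gripper opens to 88 mm and grips with 3 to 60 N. Pads are 18 mm wide; open, the fingers measure 123 mm over their backs; the gripper's body (75 mm by 187 mm) begins 45 mm behind the grasp point.
Start: joints at [-1.239, 0.536, -0.004, 1.538, 0.003, 1.067, -0.071], TCP at [0.252, 0.599, 0.239] pointing down, gripper open.
Joint ranges: [-2.7, 2.7], [-0.37, 2.16], [-1.27, 1.26], [0.24, 2.4], [-1.31, 4.45], [0.19, 1.91], [-2.76, 2.76]. Speed limits (rad/s): [2.39, 2.39, 3.14, 3.14, 3.14, 3.14, 3.14].

### API

Orientations are given as a unit quaternion [w, x, y, z].
In Python, from bench import get_state, read_camera, calibration, env, outline_of gives the robot as it stands.
- The arm moves only by the tool move_arm, never from a script. Its argument "increments" is a list of rows, each an object with "translation": the shift along the tool's x, y, z as a fraction of full scale, a list of three; "angular": the turn, a rotation vector about the tool's x, y, z as a fraction of full scale, a list of three; "gripper": the opening in per cent of the stroke, from 0 (shut) to 100 (fully open). In form: [{"translation": [x, y, z], "angular": [ax, ay, az], "gripper": gripper}, ...]. A call has 1 to 12 rows; each row is the pose to reach, as a shift and turn from the pose commanded when the call began, along the tool's axes at that moment; what a row does not reach only later rows make up. Full scale, the value 1, is 0.15 m for a shift and 90 degrees for a turn. A row lasts 1/10 s, in which the tool goes at most 50 mm and 8.59 degrees, less where a joint would pass 70% of its speed; a pose out of reach is approached as far as the arm can. A call with a number of a shift or a turn outside -1 to 1 is refused whole. A call with a gripper value outside its range is refused whole. The fingers move at their own pace and stop on an object; the grip force is fixed at half the most. Time passes only in rows, so rows that repeat a pose let the fingers close. It gives the time, the measured TCP pose, the force, the opening and the grip force at its end, in the units of the state.
- get_state(): the state, without advancing time (a new reading comes with each control period).
- read_camera(name): name is "side" or "top"; returns (picture, depth): 420x560x3 uint8, red, green, blue; 420x560 float32, m along the optical axis (not along the pixel's ray), 0 where there is no reading.
- calibration(name): a dict with "fx", "fy", "cx", "cy" (pixels), "dist_coeffs" ([k1, k2, p1, p2, k3] as OpenCV has them; the pictures are not rectified), "rvec" (rotation vector, rad) and "tvec" (3), from world to camera coordinates, as OpenCV has them. Camera axes: x right, y down, z forward; pixel columns grow to the right and rows downward; lengths in m; the calibration is good to about 2 mm. A picture is of the moment at which its call begins. calibration takes no time and is no camera call.
- env.finish_job(): hands the job in; it is judged then, once.
Trained networks look in the newest picture that a camera, given by its name, has taken for a name from the list of things; names that differ only in an ending like _2 or _b are one class to them, and where a whole thing is asked for, a point or a joint stands for the part that bears it (a point fixed in the world has none). Each returns a list of dicts, best first, with "confidence" (0 to 1); they miss things now and then, are a little off and sometimes report something else, mostly with a low value. They report only what shows in the picture. A call takes as long as a camera call. They do not tell look-alikes from the thing itself.
- outline_of(thing, camera): "mask" (420x560 bool, what is visible of it) and "rect" ([left, top, right, bottom] in pixels, round what is visible of it).
The state is a dict: "time_s": time; "joint_positions": joint angles; "dq": joint speeds; "joint_efforts": joint torques, N m; "eef_pos": TCP position; "eef_rot": TCP orientation; "force": force on the tool from outside, world axes, zero at the start; "torque": the same for the moment, N m; "gripper_width": finger opening in m; "gripper_force": force on a finger pad.
Only numpy, scipy, OpenCV 4.12 (cv2) and the standard library are available. Lean on these libraries where they do the work, as an engineer would, in place of code of your own. Each camera call takes 0.05 s, during which the arm holds its last target. There are 200 camera calls.

### The job

Pick up the orange-handled spatula, slide it under the hot biscuit tray that stands on the wooden trivet, lift the tray and slide it fully home onto the runners of the steel cooling stand. Then draw the spatula out and stand it on open worktop, flat on its blade and clear of the stand and the trivet. The tray is hot: move it only with the spatula and keep it level; leave the other kitchen things where they are.

Things in the scene. Friction and masses are not known exactly. Their poses are not given: they have to be found in the camera images.
- spatula: Loose cranked spatula, 200 g, standing on its flat steel blade (110 x 80 x 3 mm). Origin: middle of the blade's rear edge, underside; x along the blade to its tip (x = 0 to 110 mm), z up. From the rear edge the handle rises backwards (to -x) at 50 degrees above level: a steel neck 30 mm wide, then from 45 to 120 mm along it an orange grip 24 mm wide (y), 16 mm thick.
- spatula_grip (a point): Middle of the orange grip, 61 mm behind and 76 mm above the spatula's origin; axes as the spatula's. The grip goes on 25 mm up the handle. Pinch it across its 24 mm width (y), hand tilted 30 to 40 degrees from vertical with the fingers pointing down along the handle, and hold hard (about 100 N) lest the loaded spatula droops.
- spatula_blade (a point): Centre of the top face of the spatula's blade; axes as the spatula's.
- tray: Loose aluminium baking tray with six biscuits fixed on it, 100 to 210 g, 120 mm (x) x 140 mm (y), rim 12 mm high, flat underside. Origin at the centre of its underside, z up. It starts on the trivet, underside 18 mm above the worktop, about parallel to the trivet.
- trivet: Wooden trivet, fixed: two bars along x, each 140 x 12 mm, 18 mm high, centred at y = +-61 mm (110 mm open between), joined at the far end only by a cross bar 12 mm thick, 26 mm high, centred at x = 70 mm. Origin at its centre at worktop height. Its open end faces -x, roughly to the robot: a blade can enter under the tray along +x.
- stand: Steel cooling stand, fixed, open towards -x (roughly to the robot). Origin at worktop height. Two runners along x from -45 to 65 mm (the tray sticks out in front): ledges at y = +-56 to +-76 mm (112 mm open between), 6 mm thick, top 50 mm up. Side guides, top at 74 mm, leave 152 mm for the 140 mm tray. Legs at y = +-84 mm, 195 mm high.
- stand_home (a point): Point level with the ledge tops, 50 mm above the stand's origin; axes as the stand's. Stops 12 mm high on the back ends of the ledges have their faces at x = 62 mm: the tray pushed right home has its origin 2 mm beyond this point.
- stand_lip (a point): Middle of the front bar (4 mm radius) of the stand's open wire top shelf, 195 mm above the worktop and 105 mm towards -x from the stand's origin: it overhangs the entry by 60 mm, so the hand must stay tilted to pass in front of and below it.
- mug: White mug, 80 mm wide, 88 mm high, loose bystander; origin at the centre of its underside.
- jar: Glass jar with red cap, 70 mm wide, 100 mm high, loose bystander; origin at the centre of its underside.
- mill: Dark wooden pepper mill, 52 mm wide, 148 mm high, loose bystander; origin at the centre of its underside.
- bowl: Blue bowl, 120 mm wide, 50 mm high, loose bystander; origin at the centre of its underside.
- oil: Green glass oil bottle, 60 mm wide, 220 mm high, loose bystander; origin at the centre of its underside.
- can: Blue food can, 66 mm wide, 90 mm high, loose bystander; origin at the centre of its underside.
Mind the look-alikes: they are no part of the job. Leave any blue look-alike of the trivet alone.

How it is judged:
By the outcome, as a careful person would: the job done as asked, in the order asked, and still so for the second after the job is handed in, with the robot touching nothing.
It also fails if it takes over 61 s, if anything falls off the work surface, if the arm or the gripper's body presses on something with over 40 N, if the wrist force passes 120 N, or if a joint passes its speed limit or range.

## Working session

There is one attempt and no reset: what is moved stays moved. The work goes in short steps, Python scripts to look and compute and a tool call to move; the robot and the scene stay as the last step left them, time stands still between calls to the robot, and variables do not carry over. Pictures are saved under pics/ and viewed, at most 10 in all, crops included, and the job is handed in when it is done.

Besides the shell and the picture viewer there is one more tool, called as name([rows], argument=value, ...), one row to a line, values as JSON. move_arm: Moves the arm, as the interface text tells. Shift numbers are shares of 0.15 m and turn numbers shares of 90 degrees, none past 1 either way. Its arguments: {"type":"object","properties":{"increments":{"type":"array"}},"required":["increments"]}

```bash
mkdir -p pics; ls; python3 - <<'E'
from bench import *
import cv2
for c in("top","side"):
    p,d=read_camera(c); cv2.imwrite(f"pics/{c}0.png",p[:,:,::-1]); k=calibration(c); print(k)
s=get_state();print(s)
E
```

```text
pics
{'fx': 417.1269516590414, 'fy': 417.1269516590414, 'cx': 279.8173181146814, 'cy': 206.66475687456358, 'dist_coeffs': array([-0.02778457,  0.        ,  0.        ,  0.        ,  0.        ]), 'rvec': array([ 2.1350468 , -2.13772504,  0.19260671]), 'tvec': array([8.67688437e-04, 5.58818767e-01, 1.28327082e+00])}
{'fx': 456.59824554275065, 'fy': 456.59824554275065, 'cx': 269.69764668346687, 'cy': 205.991930196878, 'dist_coeffs': array([0.02098633, 0.        , 0.        , 0.        , 0.        ]), 'rvec': array([ 2.21401177, -0.83147017,  0.35077582]), 'tvec': array([-0.38841477,  0.33587599,  1.238178  ])}
{'time_s': 0.1, 'joint_positions': array([-1.23920719,  0.53707372, -0.00444612,  1.53870979,  0.00262931,
        1.06728059, -0.07123656]), 'dq': array([ 0.00054429, -0.00192299,  0.00079989, -0.00278593,  0.00078386,
        0.00075334, -0.00017197]), 'joint_efforts': array([ 1.99391245e-03, -5.72075486e+01,  9.93472449e-01, -2.52230573e+01,
       -5.62219298e-02,  1.34121033e-02,  8.38070264e-05]), 'eef_pos': array([0.25161129, 0.59876753, 0.23796259]), 'eef_rot': array([-8.01909338e-05,  1.97558507e-01,  9.80290824e-01, -7.28554211e-04]), 'force': array([ 0.70148111, -0.04945594,  1.14876185]), 'torque': array([0.02553913, 0.01532336, 0.03860001]), 'gripper_force': 0.0, 'gripper_width': 0.0883249644872512}
```

View pics/top0.png

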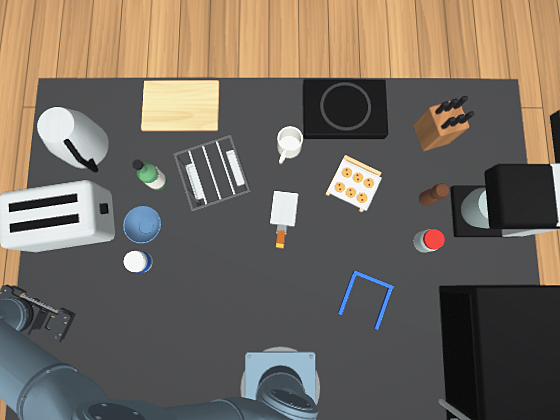

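View pics/side0.png

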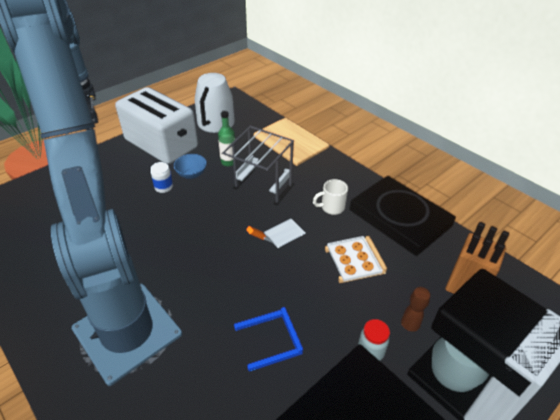

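The top view shows the spatula at (283,215) with its handle towards the robot, the tray and trivet at (354,182), the stand at (212,172), and the blue decoy trivet at (367,298). The side view agrees. Next I measure them.

```bash
cat > h.py <<'E'
import numpy as np,cv2
from bench import *
from scipy.spatial.transform import Rotation as R
def cam(c):
    k=calibration(c);K=np.array([[k['fx'],0,k['cx']],[0,k['fy'],k['cy']],[0,0,1]])
    return K,k['dist_coeffs'],cv2.Rodrigues(k['rvec'])[0],k['tvec'],k['rvec']
def world(c,uv,depth):
    K,D,Rm,t,_=cam(c); n=cv2.undistortPoints(np.float64(uv).reshape(-1,1,2),K,D)[:,0]
    return (np.c_[n,np.ones(len(n))]*np.asarray(depth)[:,None]-t)@Rm
def atz(c,uv,z):
    K,D,Rm,t,_=cam(c); n=cv2.undistortPoints(np.float64(uv).reshape(-1,1,2),K,D)[:,0]
    r=np.c_[n,np.ones(len(n))]@Rm; o=-Rm.T@t
    return o+r*((z-o[2])/r[:,2])[:,None]
def cloud(c,d,m):
    v,u=np.nonzero(m&(d>0)); return world(c,np.c_[u,v],d[v,u])
def proj(c,P):
    K,D,_,t,rv=cam(c); return cv2.projectPoints(np.float64(P),rv,t,K,D)[0][:,0]
E
python3 - <<'E'
from h import *
for c in("top","side"):
    p,d=read_camera(c); np.savez(f"{c}.npz",p=p,d=d)
    for th in("spatula","tray","trivet","stand","mug","bowl","oil","can","jar"):
        for o in outline_of(th,c)[:2]:
            if o['confidence']<.3: continue
            m=o['mask']; P=cloud(c,d,m); np.save(f"m_{c}_{th}_{int(o['rect'][0])}.npy",m)
            print(c,th,round(o['confidence'],2),np.round(o['rect']),m.sum(),np.median(P,0).round(3),np.percentile(P[:,2],[5,50,95]).round(3))
            if th in("spatula","tray","trivet","stand"):
                v,u=np.nonzero(m);r=cv2.minAreaRect(P[:,:2].astype(np.float32)); print("   rect",np.round(r[0],3),np.round(r[1],3),round(r[2],1))
E
```

```text
top spatula 0.76 [268. 192. 297. 248.] 961 [ 0.549 -0.007  0.004] [-0.001  0.004  0.089]
   rect [ 0.523 -0.008] [0.079 0.194] 84.0
top tray 0.97 [326. 158. 382. 211.] 1659 [ 0.636 -0.244  0.024] [0.015 0.024 0.032]
   rect [ 0.64  -0.247] [0.15  0.135] 63.7
top tray 0.39 [323. 156. 378. 211.] 253 [ 0.703 -0.262  0.024] [0.    0.024 0.03 ]
   rect [ 0.65  -0.242] [0.132 0.159] 62.9
top trivet 0.8 [326. 155. 379. 212.] 229 [ 0.703 -0.266  0.023] [0.001 0.023 0.03 ]
   rect [ 0.649 -0.244] [0.13  0.159] 63.5
top trivet 0.79 [338. 272. 395. 328.] 615 [ 0.283 -0.304  0.018] [0.    0.018 0.028]
   rect [ 0.266 -0.274] [0.144 0.151] 67.9
top stand 0.88 [175. 134. 249. 210.] 1256 [0.655 0.235 0.073] [0.001 0.073 0.201]
   rect [0.669 0.219] [0.256 0.198] 18.8
top stand 0.71 [121. 249. 153. 273.] 512 [0.384 0.433 0.089] [0.023 0.089 0.094]
   rect [0.38  0.444] [0.064 0.078] 62.8
top mug 0.64 [275. 126. 299. 167.] 646 [ 0.785 -0.027  0.041] [0.002 0.041 0.088]
top bowl 0.57 [125. 206. 161. 241.] 1087 [0.506 0.447 0.022] [0.004 0.022 0.051]
top oil 0.94 [133. 162. 168. 189.] 610 [0.643 0.393 
[... 614 characters left out ...]
93 [ 0.693 -0.281  0.024] [0.009 0.024 0.029]
   rect [ 0.638 -0.255] [0.14  0.151] 65.6
side stand 0.85 [224. 126. 293. 202.] 1221 [0.646 0.255 0.066] [0.002 0.066 0.2  ]
   rect [0.729 0.305] [0.499 0.243] 48.8
side mug 0.98 [319. 177. 347. 211.] 728 [ 0.761 -0.038  0.058] [0.011 0.058 0.088]
side bowl 0.76 [174. 156. 204. 178.] 596 [0.512 0.458 0.031] [0.006 0.031 0.051]
side oil 0.83 [217. 114. 234. 163.] 492 [0.64  0.39  0.127] [0.017 0.127 0.215]
side can 0.7 [153. 161. 172. 194.] 514 [0.38  0.42  0.066] [0.009 0.066 0.092]
side can 0.3 [363. 318. 391. 360.] 848 [ 0.438 -0.481  0.097] [0.041 0.097 0.103]
side jar 0.89 [363. 317. 390. 360.] 857 [ 0.438 -0.481  0.097] [0.041 0.097 0.103]
```

```bash
cat > fit.py <<'E'
from h import *
from scipy.optimize import minimize
import glob
def box(x0,x1,y0,y1,z0,z1): return np.array([[x,y,z] for x in(x0,x1) for y in(y0,y1) for z in(z0,z1)],float)
c5,s5=np.cos(np.radians(50)),np.sin(np.radians(50))
def bar(a,b,w,t): # along handle
    return np.array([[-s*c5+n*s5,y,s*s5+n*c5] for s in(a,b) for y in(-w/2,w/2) for n in(-t/2,t/2)])
SP=[box(0,.11,-.04,.04,0,.003),bar(0,.05,.03,.003),bar(.045,.12,.024,.016)]
TR=[box(-.06,.06,-.07,.07,.018,.030)]
def T(P,q): 
    c,s=np.cos(q[2]),np.sin(q[2]); return P@np.array([[c,s,0],[-s,c,0],[0,0,1]])+[q[0],q[1],0]
def render(c,parts,q,S=4):
    im=np.zeros((420*S,560*S),np.uint8)
    for P in parts:
        u=(proj(c,T(P,q))+.5)*S-.5
        cv2.fillConvexPoly(im,cv2.convexHull(np.round(u*16).astype(np.int32)),255,shift=4)
    return cv2.resize(im,(560,420),interpolation=cv2.INTER_AREA)/255.
def fit(parts,masks,q0):
    def cost(q): return sum(np.abs(render(c,parts,q)-m).sum()/m.sum() for c,m in masks)
    q=np.array(q0,float)
    r=minimize(cost,q,method='Nelder-Mead',options=dict(initial_simplex=[q,q+[.01,0,0],q+[0,.01,0],q+[0,0,.08]],xatol=1e-4,fatol=1e-4))
    return r.x,r.fun
E
python3 - <<'E'
from fit import *
def L(c,th,i=0): return np.load(sorted(glob.glob(f"m_{c}_{th}_*.npy"))[i])
for n,p,q0 in(("spatula",SP,(.49,0,-.1)),("tray",TR,(.64,-.247,-.46))):
    ms={c:L(c,n,-1) for c in("top","side")}
    for sel in(("top",),("side",),("top","side")):
        q,f=fit(p,[(c,ms[c]) for c in sel],q0); print(n,sel,q[:2].round(4),np.degrees(q[2]).round(2),round(f,3))
for c,i in(("top",-1),("side",0)):
    m=L(c,"stand",i); d=np.load(c+".npz")['d']; P=cloud(c,d,m)
    for lo,hi in((.18,.21),(.06,.08),(.044,.057)):
        Q=P[(P[:,2]>lo)&(P[:,2]<hi)]
        if len(Q)>5: r=cv2.minAreaRect(Q[:,:2].astype(np.float32)); print(c,lo,len(Q),np.round(r[0],4),np.round(r[1],3),round(r[2],2))
for c,r in(("top",(165,120,400,260)),("side",(210,110,400,300))):
    p=np.load(c+".npz")['p'][r[1]:r[3],r[0]:r[2]]; s=3.3 if c=="top" else 3.1
    cv2.imwrite(f"pics/{c}1.png",cv2.resize(p[:,:,::-1],None,fx=s,fy=s,interpolation=cv2.INTER_CUBIC))
E
```

```text
spatula ('top',) [ 0.5087 -0.0058] -6.32 0.068
spatula ('side',) [ 0.5121 -0.0102] -5.21 0.125
spatula ('top', 'side') [ 0.5092 -0.0063] -6.91 0.218
tray ('top',) [ 0.6366 -0.2436] -25.98 0.05
tray ('side',) [ 0.6355 -0.2481] -26.7 0.029
tray ('top', 'side') [ 0.636  -0.2464] -26.56 0.107
top 0.18 489 [0.6362 0.1989] [0.181 0.174] 18.8
top 0.06 133 [0.6623 0.2123] [0.113 0.166] 19.41
top 0.044 393 [0.6636 0.2142] [0.118 0.168] 19.34
side 0.18 295 [0.6351 0.1946] [0.186 0.179] 19.55
side 0.06 175 [0.6502 0.2464] [0.119 0.265] 19.15
side 0.044 221 [0.6484 0.2458] [0.121 0.262] 19.73
```

View pics/top1.png

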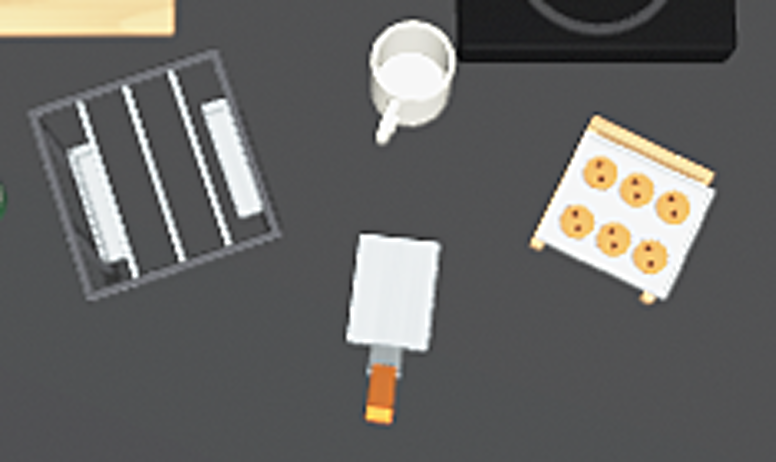

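The crop shows the stand opening towards the robot, with the ledges at (100,200) and (232,158), and the trivet's two bar ends at (537,243) and (648,296). Now I fit a stand model, starting from those rough poses.

```bash
cat >> fit.py <<'E'
def stand(xb=.065):
    r=.004;P=[]
    for s in(1,-1):
        f=lambda a,b:(min(s*a,s*b),max(s*a,s*b))
        P+=[box(-.045,.065,*f(.056,.076),.044,.050),box(-.045,.065,*f(.076,.080),.044,.074),
            box(-.105-r,xb+r,*f(.084-r,.084+r),.195-r,.195+r)]
        for x in(-.045,.065): P.append(box(x-r,x+r,*f(.084-r,.084+r),0,.195))
    for x in(-.105,xb): P.append(box(x-r,x+r,-.088,.088,.195-r,.195+r))
    for y in(-.042,0,.042): P.append(box(-.105,xb,y-.002,y+.002,.193,.197))
    return P
E
python3 - <<'E'
from fit import *
q0=(.653,.207,.335)
ms={"top":np.load(sorted(glob.glob("m_top_stand_*"))[-1]),"side":np.load(sorted(glob.glob("m_side_stand_*"))[0])}
for sel in(("top",),("side",),("top","side")):
  for xb in(.055,.065,.075):
    q,f=fit(stand(xb),[(c,ms[c]) for c in sel],q0); print(sel,xb,q[:2].round(4),np.degrees(q[2]).round(2),round(f,3))
q=q
# overlay: stand at joint fit, tray, trivet, spatula
Q={'st':q}
TV=[box(-.07,.07,.055,.067,0,.018),box(-.07,.07,-.067,-.055,0,.018),box(.064,.076,-.067,.067,0,.026)]
out=[]
for c,rc in(("top",(165,120,400,260)),("side",(215,115,400,290))):
    p=np.load(c+".npz")['p'][:,:,::-1]; S=3.3 if c=="top" else 2
    im=cv2.resize(p[rc[1]:rc[3],rc[0]:rc[2]],None,fx=S,fy=S,interpolation=cv2.INTER_CUBIC)
    for parts,qq in((stand(.065),q),(TR,(.636,-.2460,np.radians(-26.5))),(TV,(.636,-.246,np.radians(-26.5))),(SP,(.509,-.0065,np.radians(-6.3)))):
        for P in parts:
            u=(proj(c,T(P,qq))+.5-[rc[0],rc[1]])*S; cv2.polylines(im,[cv2.convexHull(u.astype(np.int32))],True,(0,0,255),1)
    cv2.imwrite(f"pics/{c}2.png",im); 
E
```

```text
('top',) 0.055 [0.6565 0.2074] 19.82 0.719Traceback (most recent call last):
  File "<stdin>", line 6, in <module>
  File "fit.py", line 21, in fit
    r=minimize(cost,q,method='Nelder-Mead',options=dict(initial_simplex=[q,q+[.01,0,0],q+[0,.01,0],q+[0,0,.08]],xatol=1e-4,fatol=1e-4))
    res = _minimize_neldermead(fun, x0, args, callback, bounds=bounds,
                               **options)
    fxr = func(xr)
    fx = function(np.copy(x), *(wrapper_args + args))
  File "fit.py", line 19, in cost
    def cost(q): return sum(np.abs(render(c,parts,q)-m).sum()/m.sum() for c,m in masks)
                        ~~~^^^^^^^^^^^^^^^^^^^^^^^^^^^^^^^^^^^^^^^^^^^^^^^^^^^^^^^^^^^^
  File "fit.py", line 19, in <genexpr>
    def cost(q): return sum(np.abs(render(c,parts,q)-m).sum()/m.sum() for c,m in masks)
                                   ~~~~~~^^^^^^^^^^^
  File "fit.py", line 15, in render
    u=(proj(c,T(P,q))+.5)*S-.5
       ~~~~^^^^^^^^^^
  File "h.py", line 17, in proj
    K,D,_,t,rv=cam(c); return cv2.projectPoints(np.float64(P),rv,t,K,D)[0][:,0]
               ~~~^^^
  File "h.py", line 5, in cam
    k=calibration(c);K=np.array([[k['fx'],0,k['cx']],[0,k['fy'],k['cy']],[0,0,1]])
ValueError: time passes only in moves, steps and waits
```

```bash
sed -i 's/^def cam(c):/import functools\n@functools.cache\ndef cam(c):/' h.py
cat > ov.py <<'E'
from fit import *
TV=[box(-.07,.07,.055,.067,0,.018),box(-.07,.07,-.067,-.055,0,.018),box(.064,.076,-.067,.067,0,.026)]
def overlay(tag,items):
    for c,rc in(("top",(165,120,400,260)),("side",(215,115,400,290))):
        p=np.load(c+".npz")['p'][:,:,::-1]; S=3.3
        im=cv2.resize(p[rc[1]:rc[3],rc[0]:rc[2]],None,fx=S,fy=S,interpolation=cv2.INTER_CUBIC)
        for parts,qq in items:
            for P in parts:
                u=(proj(c,T(P,qq))+.5-[rc[0],rc[1]])*S; cv2.polylines(im,[cv2.convexHull(u.astype(np.int32))],True,(0,0,255),1)
        cv2.imwrite(f"pics/{c}{tag}.png",im)
E
python3 - <<'E'
from ov import *
q0=(.653,.207,.335)
ms={"top":np.load(sorted(glob.glob("m_top_stand_*"))[-1]),"side":np.load(sorted(glob.glob("m_side_stand_*"))[0])}
for sel in(("top",),("side",),("top","side")):
  for xb in(.065,.075):
    q,f=fit(stand(xb),[(c,ms[c]) for c in sel],q0); print(sel,xb,q[:2].round(4),np.degrees(q[2]).round(2),round(f,3))
a=np.radians(-26.3)
overlay(2,[(stand(.075),q),(TR,(.636,-.2460,a)),(TV,(.636,-.246,a)),(SP,(.509,-.0065,np.radians(-6.3)))])
E
```

```text
('top',) 0.065 [0.6546 0.2066] 19.5 0.559
('top',) 0.075 [0.6499 0.2047] 19.5 0.718
('side',) 0.065 [0.6557 0.2027] 20.85 0.722
('side',) 0.075 [0.6531 0.2005] 20.34 0.755
('top', 'side') 0.065 [0.6555 0.2055] 19.84 1.349
('top', 'side') 0.075 [0.6527 0.2042] 19.51 1.563
```

View pics/top2.png

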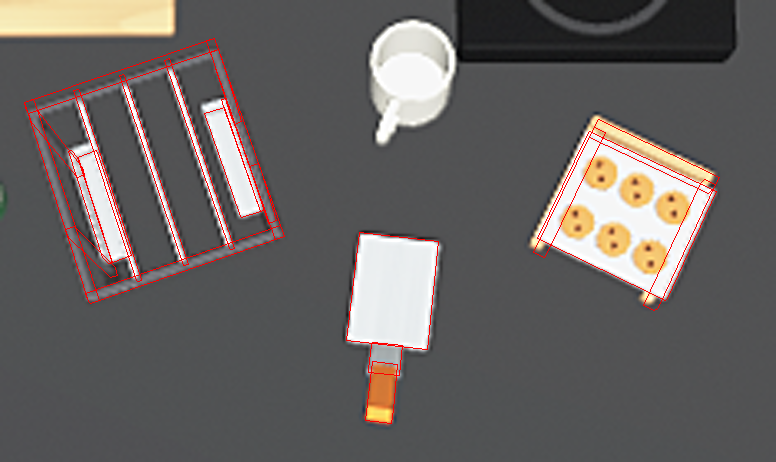

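View pics/side2.png

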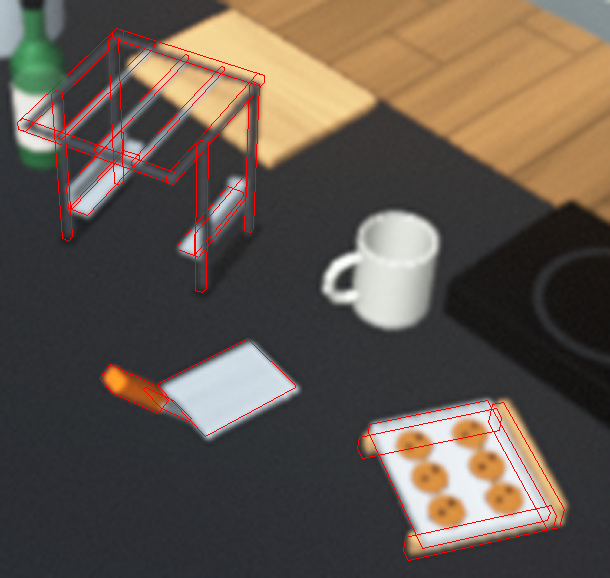

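The overlays match the blade, tray, trivet and stand to within a few mm. The side camera sits about 4 mm off the top one in y, so I use the mean. Now I plan the grasp.

```bash
cat > plan.py <<'E'
import numpy as np,json,os
from scipy.spatial.transform import Rotation as R
from bench import get_state
def meas():
    s=get_state(); w,x,y,z=s['eef_rot']; return s['eef_pos'],R.from_quat([x,y,z,w]),s
G=np.array([-.0566,0,.0674]) # grasp point in spatula frame
TH=38.
def tool_in_sp(th=TH,g=G,back=0):
    t=np.radians(th); z=np.array([np.sin(t),0,-np.cos(t)]); y=np.array([0,1.,0]); x=np.cross(y,z)
    return g+z*(.019-back), R.from_matrix(np.c_[x,y,z])
def sp_pose(x,y,z,yaw,pitch=0): # pitch>0: tip down
    return np.array([x,y,z]),R.from_euler('ZY',[yaw,pitch],degrees=True)
def tcp(sp,rel): return sp[0]+sp[1].apply(rel[0]), sp[1]*rel[1]
def rows(p0,r0,tgts):
    for p,r in tgts:
        d=r0.inv().apply(p-p0)/.15; a=(r0.inv()*r).as_rotvec()/(np.pi/2)
        print(d.round(3).tolist(),a.round(3).tolist(),"mm",np.linalg.norm(p-p0).round(4),"deg",np.degrees(np.linalg.norm((r0.inv()*r).as_rotvec())).round(1))
E
python3 - <<'E'
from plan import *
p,r,s=meas(); p=np.array([.252,.599,.239]); print(s['time_s'],r.as_matrix().round(3).tolist())
sp=sp_pose(.5095,-.0075,0,-6.3)
t0=tcp(sp,tool_in_sp(back=.10)); t1=tcp(sp,tool_in_sp())
print(t0[0],t1[0])
mid=(np.array([.32,.3,.24]),r)
rows(p,r,[mid,t0,t1])
E
```

```text
1.1 [[-0.922, 0.387, 0.0], [0.387, 0.922, -0.0], [-0.0, -0.0, -1.0]]
[0.40367439 0.00418326 0.13122887] [ 0.46486874 -0.00257266  0.0524278 ]
[-1.19, -1.662, -0.007] [0.0, 0.0, 0.0] mm 0.3066 deg 0.0
[-2.468, -3.264, 0.719] [-0.061, -0.419, -0.176] mm 0.6232 deg 41.3
[-2.862, -3.148, 1.244] [-0.061, -0.419, -0.176] mm 0.6648 deg 41.3
```

move_arm([
  {"translation": [-0.7,-0.95,0],"angular": [0,0,0],"gripper": 100},
  {"translation": [-0.7,-0.95,0],"angular": [0,0,0],"gripper": 100},
  {"translation": [-0.7,-0.95,0],"angular": [0,0,0],"gripper": 100},
  {"translation": [-0.7,-0.95,0],"angular": [0,0,0],"gripper": 100},
  {"translation": [-0.7,-0.95,0],"angular": [0,0,0],"gripper": 100},
])

```text
time_s: 1.6
eef_pos: [0.2953, 0.4231, 0.239]
eef_rot: [0.001, 0.2, 0.98, -0.001]
force: [0.6, 1.1, 0.6]
gripper_width: 0.0883
gripper_force: 0.0
```

move_arm([
  {"translation": [-0.7,-0.95,0],"angular": [0,0,0],"gripper": 100},
  {"translation": [-0.7,-0.95,0],"angular": [0,0,0],"gripper": 100},
  {"translation": [-0.7,-0.95,0],"angular": [0,0,0],"gripper": 100},
  {"translation": [-0.7,-0.95,0],"angular": [0,0,0],"gripper": 100},
  {"translation": [-0.7,-0.95,0],"angular": [0,0,0],"gripper": 100},
])

```text
time_s: 2.1
eef_pos: [0.336, 0.2525, 0.2389]
eef_rot: [0.0, 0.2, 0.98, -0.0]
force: [-0.8, 0.8, -0.1]
gripper_width: 0.088
gripper_force: 0.0
```

move_arm([
  {"translation": [-0.6,-0.9,0],"angular": [0,0,0],"gripper": 100},
  {"translation": [-0.6,-0.9,0],"angular": [0,0,0],"gripper": 100},
  {"translation": [-0.6,-0.9,0],"angular": [0,0,0],"gripper": 100},
  {"translation": [-0.6,-0.9,0],"angular": [0,0,0],"gripper": 100},
  {"translation": [-0.6,-0.9,0],"angular": [0,0,0],"gripper": 100},
])

```text
time_s: 2.6
eef_pos: [0.3667, 0.0957, 0.2391]
eef_rot: [0.001, 0.199, 0.98, 0.0]
force: [0.1, -0.1, 0.5]
gripper_width: 0.0879
gripper_force: 0.0
```

```bash
cat > go.py <<'E'
from plan import *
p,r,s=meas(); print(s['time_s'],p.round(4),s['joint_positions'].round(2),s['force'].round(1),s['gripper_width'].round(4),s['gripper_force'])
E
python3 - <<'E'
from go import *
sp=sp_pose(.5095,-.0075,0,-6.3)
rows(p,r,[tcp(sp,tool_in_sp(back=.10)),tcp(sp,tool_in_sp())])
E
```

```text
Traceback (most recent call last):
  File "go.py", line 2, in <module>
    p,r,s=meas(); print(s['time_s'],p.round(4),s['joint_positions'].round(2),s['force'].round(1),s['gripper_width'].round(4),s['gripper_force'])
                                                                                                 ^^^^^^^^^^^^^^^^^^^^^^^^
AttributeError: 'float' object has no attribute 'round'
```

```bash
sed -i "s/s\['gripper_width'\].round(4)/round(s['gripper_width'],4)/" go.py
python3 - <<'E'
from go import *
sp=sp_pose(.5095,-.0075,0,-6.3)
rows(p,r,[tcp(sp,tool_in_sp(back=.10)),tcp(sp,tool_in_sp())])
E
```

```text
2.6 [0.3667 0.0957 0.2391] [-0.62  0.06  0.25  2.21 -0.02  0.88  0.82] [ 0.1 -0.1  0.5] 0.0879 0.0
[-0.464, -0.466, 0.719] [-0.061, -0.419, -0.178] mm 0.1462 deg 41.3
[-0.857, -0.349, 1.245] [-0.061, -0.419, -0.178] mm 0.2327 deg 41.3
```

move_arm([
  {"translation": [-0.464,-0.466,0.3],"angular": [-0.061,-0.419,-0.178],"gripper": 100},
  {"translation": [-0.464,-0.466,0.3],"angular": [-0.061,-0.419,-0.178],"gripper": 100},
  {"translation": [-0.464,-0.466,0.3],"angular": [-0.061,-0.419,-0.178],"gripper": 100},
  {"translation": [-0.464,-0.466,0.719],"angular": [-0.061,-0.419,-0.178],"gripper": 100},
  {"translation": [-0.464,-0.466,0.719],"angular": [-0.061,-0.419,-0.178],"gripper": 100},
  {"translation": [-0.464,-0.466,0.719],"angular": [-0.061,-0.419,-0.178],"gripper": 100},
  {"translation": [-0.464,-0.466,0.719],"angular": [-0.061,-0.419,-0.178],"gripper": 100},
  {"translation": [-0.464,-0.466,0.719],"angular": [-0.061,-0.419,-0.178],"gripper": 100},
])

```text
time_s: 3.4
eef_pos: [0.3933, -0.001, 0.1235]
eef_rot: [0.124, 0.086, 0.983, -0.102]
force: [-1.3, -0.9, -2.6]
gripper_width: 0.0883
gripper_force: 0.0
```

```bash

python3 - <<'E'
from go import *
sp=sp_pose(.5095,-.0075,0,-6.3)
rows(p,r,[tcp(sp,tool_in_sp(back=.10)),tcp(sp,tool_in_sp())])
E
```

```text
3.4 [ 0.3933 -0.001   0.1235] [ 0.49  0.41 -0.96  2.39  1.12  0.72  0.04] [-1.3 -0.9 -2.6] 0.0883 0.0
[-0.074, 0.037, -0.041] [-0.129, -0.256, 0.001] mm 0.0139 deg 25.8
[-0.333, 0.168, 0.56] [-0.129, -0.256, 0.001] mm 0.1009 deg 25.8
```

```bash

python3 - <<'E'
from go import *
sp=sp_pose(.5095,-.0075,0.0,-6.3)
a=tcp(sp,tool_in_sp())
rows(p,r,[(a[0]+[0,0,.10],a[1]),(a[0]+[0,0,.06],a[1]),a])
E
```

```text
3.4 [ 0.3933 -0.001   0.1235] [ 0.49  0.41 -0.96  2.39  1.12  0.72  0.04] [-1.3 -0.9 -2.6] 0.0883 0.0
[-0.507, 0.048, -0.073] [-0.129, -0.256, 0.001] mm 0.0772 deg 25.8
[-0.437, 0.096, 0.18] [-0.129, -0.256, 0.001] mm 0.0724 deg 25.8
[-0.333, 0.168, 0.56] [-0.129, -0.256, 0.001] mm 0.1009 deg 25.8
```

move_arm([
  {"translation": [-0.5,0.05,-0.07],"angular": [0,0,0],"gripper": 100},
  {"translation": [-0.5,0.05,-0.07],"angular": [0,0,0],"gripper": 100},
  {"translation": [-0.507,0.048,-0.073],"angular": [-0.129,-0.256,0],"gripper": 100},
  {"translation": [-0.507,0.048,-0.073],"angular": [-0.129,-0.256,0],"gripper": 100},
  {"translation": [-0.507,0.048,-0.073],"angular": [-0.129,-0.256,0],"gripper": 100},
  {"translation": [-0.507,0.048,-0.073],"angular": [-0.129,-0.256,0],"gripper": 100},
  {"translation": [-0.507,0.048,-0.073],"angular": [-0.129,-0.256,0],"gripper": 100},
  {"translation": [-0.507,0.048,-0.073],"angular": [-0.129,-0.256,0],"gripper": 100},
  {"translation": [-0.507,0.048,-0.073],"angular": [-0.129,-0.256,0],"gripper": 100},
])

```text
time_s: 4.3
eef_pos: [0.5099, -0.0022, 0.1636]
eef_rot: [0.303, 0.054, 0.951, -0.023]
force: [0.2, 0.2, 0.9]
gripper_width: 0.0877
gripper_force: 0.0
```

```bash

python3 - <<'E'
from go import *
sp=sp_pose(.5095,-.0075,0.0,-6.3)
a=tcp(sp,tool_in_sp())
rows(p,r,[(a[0]+[0,0,.10],a[1]),(a[0]+[0,0,.06],a[1]),a])
E
```

```text
4.3 [ 0.5099 -0.0022  0.1636] [ 0.86  0.61 -1.27  2.39  1.81  0.76 -0.3 ] [0.2 0.2 0.9] 0.0877 0.0
[0.286, -0.036, -0.111] [-0.008, -0.029, 0.001] mm 0.0464 deg 2.7
[0.441, -0.033, 0.106] [-0.008, -0.029, 0.001] mm 0.0682 deg 2.7
[0.673, -0.028, 0.432] [-0.008, -0.029, 0.001] mm 0.12 deg 2.7
```

```bash
cat > kin.py <<'E'
import numpy as np,itertools
from scipy.spatial.transform import Rotation as R
from scipy.optimize import least_squares
def fk(q,S,v):
    o1,o7,h,L1,e1,L2,e2,L3,e3=v
    q=np.array(q)*S; z=lambda a:R.from_rotvec([0,0,a]); y=lambda a:R.from_rotvec([0,a,0])
    A=z(q[0]+o1); p=np.array([0,0,h])
    A=A*y(q[1])*z(q[2]); p=p+A.apply([e1,0,L1])
    A=A*y(q[3]); p=p+A.apply([e2,0,L2])
    A=A*z(q[4])*y(q[5]); p=p+A.apply([e3,0,L3])
    return p,A*z(q[6]+o7)
E
python3 - <<'E'
from kin import *
D=[([-1.23920719,0.53707372,-0.00444612,1.53870979,0.00262931,1.06728059,-0.07123656],[0.25161129,0.59876753,0.23796259],[-8e-5,.197558507,.980290824,-.000728554]),
([-.62,.06,.25,2.21,-.02,.88,.82],[.3667,.0957,.2391],[.001,.199,.98,0]),
([.49,.41,-.96,2.39,1.12,.72,.04],[.3933,-.001,.1235],[.124,.086,.983,-.102]),
([.86,.61,-1.27,2.39,1.81,.76,-.3],[.5099,-.0022,.1636],[.303,.054,.951,-.023])]
best=[]
for s in itertools.product((1,-1),repeat=4):
    S=np.array([s[0],1,s[1],1,s[2],1,s[3]])
    def res(v):
        o=[]
        for q,p,w in D:
            a,A=fk(q,S,v); o+=list((a-p)*5)+list((A.inv()*R.from_quat([w[1],w[2],w[3],w[0]])).as_rotvec())
        return o
    for o1 in(0,1.57,3.14,-1.57):
      for o7 in (0,1.57,3.14,-1.57):
        r=least_squares(res,[o1,o7,.3,.4,0,.4,0,.2,0],max_nfev=60); best.append((r.cost,s,r.x.round(3)))
for b in sorted(best,key=lambda b:b[0])[:5]: print(b)
E
```

```text
(np.float64(0.0061376437936296315), (-1, -1, -1, -1), array([-0.08 ,  1.499,  0.328,  0.458,  0.067,  0.609,  0.023,  0.135,
        0.165]))
(np.float64(0.0061376437936296385), (-1, -1, -1, -1), array([-0.08 ,  1.499,  0.328,  0.458,  0.067,  0.609,  0.023,  0.135,
        0.165]))
(np.float64(0.006137643793629976), (-1, -1, -1, -1), array([-0.08 , -4.784,  0.328,  0.458,  0.067,  0.609,  0.023,  0.135,
        0.165]))
(np.float64(0.006137643793630356), (-1, -1, -1, -1), array([-0.08 ,  1.499,  0.328,  0.458,  0.067,  0.609,  0.023,  0.135,
        0.165]))
(np.float64(0.006137643793630605), (-1, -1, -1, -1), array([-0.08 ,  1.499,  0.328,  0.458,  0.067,  0.609,  0.023,  0.135,
        0.165]))
```

```bash
cat > kin.py <<'E'
import numpy as np
from scipy.spatial.transform import Rotation as R
from scipy.optimize import least_squares
def fk(q,v):
    o1,o7,h,L1,e1,L2,e2,L3,e3,f1,f2,f3=v
    q=-np.array(q); z=lambda a:R.from_rotvec([0,0,a]); y=lambda a:R.from_rotvec([0,-a,0])
    A=z(q[0]+o1); p=np.array([0,0,h])
    A=A*y(q[1]); p=p+A.apply([0,0,L1*.5])
    A=A*z(q[2]); p=p+A.apply([e1,f1,L1*.5])
    A=A*y(q[3]); p=p+A.apply([e2,f2,L2])
    A=A*z(q[4])*y(q[5]); p=p+A.apply([e3,f3,L3])
    return p,A*z(q[6]+o7)
D=[([-1.23920719,0.53707372,-0.00444612,1.53870979,0.00262931,1.06728059,-0.07123656],[0.25161129,0.59876753,0.23796259],[-8e-5,.197558507,.980290824,-.000728554]),
([-.62,.06,.25,2.21,-.02,.88,.82],[.3667,.0957,.2391],[.001,.199,.98,0]),
([.49,.41,-.96,2.39,1.12,.72,.04],[.3933,-.001,.1235],[.124,.086,.983,-.102]),
([.86,.61,-1.27,2.39,1.81,.76,-.3],[.5099,-.0022,.1636],[.303,.054,.951,-.023])]
def res(v,mask=None):
    v=np.array(v); 
    o=[]
    for q,p,w in D:
        a,A=fk(q,v); o+=list((a-p)*5)+list((A.inv()*R.from_quat([w[1],w[2],w[3],w[0]])).as_rotvec())
    return np.array(o)
E
python3 - <<'E'
from kin import *
p,=[None]
for o1 in (0,):
    for o7 in(1.5,):
        for full in(0,1):
            f=(lambda x:res(np.r_[x,0,0,0])) if not full else res
            x0=[o1,o7,.33,.4,.06,.5,.06,.2,.1]+([0,0,0] if full else [])
            r=least_squares(f,x0); print(r.cost,r.x.round(3)); e=f(r.x).reshape(-1,6); e[:,:3]/=5; print(e.round(3))
E
```

```text
0.006137643793629623 [-0.08   1.499  0.328  0.458  0.067  0.609  0.023  0.135  0.165]
[[ 0.006 -0.003 -0.    -0.    -0.    -0.008]
 [-0.003  0.016 -0.    -0.004 -0.007 -0.001]
 [-0.003  0.004 -0.003 -0.024 -0.012  0.001]
 [ 0.001 -0.004  0.004 -0.045  0.001  0.008]]
0.0011890234479572852 [-0.022  1.554  0.352  0.475  0.054  0.561  0.038  0.191  0.112 -4.411
  4.377 -0.   ]
[[ 0.003 -0.001 -0.001 -0.    -0.    -0.005]
 [-0.005  0.002  0.005 -0.004 -0.007  0.003]
 [ 0.    -0.001 -0.001 -0.01  -0.001  0.001]
 [ 0.001  0.003 -0.002 -0.011  0.003  0.001]]
```

```bash
cat >> kin.py <<'E'
LO=np.array([-2.7,-.37,-1.27,.24,-1.31,.19,-2.76]);HI=np.array([2.7,2.16,1.26,2.4,4.45,1.91,2.76])
V=least_squares(lambda x:res(np.r_[0,np.pi/2,x[:7],x[7],-x[7]*0,x[8]]),[.35,.47,.054,.56,.04,.19,.11,-.02,0]).x
V=np.r_[0,np.pi/2,V[:7],V[7],0,V[8]]
def ik(p,r,q0,w=1e-3,n=1):
    best=None
    for k in range(n):
        s=q0 if k==0 else np.random.uniform(LO,HI)
        f=least_squares(lambda q:np.r_[(fk(q,V)[0]-p)*5,(fk(q,V)[1].inv()*r).as_rotvec(),w*(q-q0)],np.clip(s,LO+1e-3,HI-1e-3),bounds=(LO,HI))
        a,A=fk(f.x,V); e=(np.linalg.norm(a-p)*1000,np.degrees(np.linalg.norm((A.inv()*r).as_rotvec())))
        c=e[0]+e[1]*3
        if best is None or c<best[0]-.5: best=(c,f.x,e)
    return best[1],best[2]
E
python3 - <<'E'
from kin import *
from plan import *
print(V.round(3)); e=res(V).reshape(-1,6);e[:,:3]/=5;print(abs(e).max(0).round(3))
np.random.seed(0)
p,r,s=meas();q=s['joint_positions']
sp=sp_pose(.5095,-.0075,0.0,-6.3)
for th in(30,35,38):
    a=tcp(sp,tool_in_sp(th))
    for dz in(0,.06,.1):
        for q0,nm in((q,'cur'),(np.array([-.1,.5,0,2.,0,.5,0]),'flat')):
            x,e=ik(a[0]+[0,0,dz],a[1],q0,1e-3,4); print(th,dz,nm,x.round(2),np.round(e,1))
E
```

```text
[ 0.     1.571  0.36   0.48   0.051  0.547  0.044  0.207  0.098 -0.046
  0.     0.   ]
[0.005 0.005 0.007 0.004 0.007 0.007]
30 0 cur [ 0.95  1.13 -1.22  2.4   2.12  1.05 -0.21] [0. 0.]
30 0 flat [ 0.95  1.13 -1.22  2.4   2.12  1.05 -0.21] [0. 0.]
30 0.06 cur [ 0.89  0.78 -1.27  2.4   1.76  0.85 -0.19] [7.5 2.7]
30 0.06 flat [ 0.89  0.78 -1.27  2.4   1.76  0.85 -0.19] [7.5 2.7]
30 0.1 cur [ 0.86  0.46 -1.27  2.4   1.46  0.62 -0.08] [5.6 2.7]
30 0.1 flat [-0.86  0.22  0.63  2.3   0.3   0.19  0.91] [0.9 0.7]
35 0 cur [ 1.05  1.36 -1.27  2.4   2.3   1.21 -0.11] [1.3 0.3]
35 0 flat [ 1.05  1.36 -1.27  2.4   2.3   1.21 -0.11] [1.3 0.3]
35 0.06 cur [ 0.89  0.89 -1.27  2.4   1.92  0.98 -0.26] [15.   4.6]
35 0.06 flat [ 0.89  0.89 -1.27  2.4   1.92  0.98 -0.26] [15.   4.6]
35 0.1 cur [ 0.85  0.51 -1.27  2.4   1.57  0.69 -0.17] [13.4  5.9]
35 0.1 flat [-0.98  0.23  0.75  2.3   0.26  0.19  0.92] [6.7 4.8]
38 0 cur [-1.41  2.15  1.21  2.39  3.54  1.36  2.48] [0. 0.]
38 0 flat [ 1.07  1.44 -1.27  2.4   2.4   1.27 -0.09] [3.  0.7]
38 0.06 cur [-1.24  1.78  1.26  2.4   3.72  1.31  2.76] [22.3  3.6]
38 0.06 flat [ 0.89  0.99 -1.27  2.4   2.05  1.09 -0.29] [19.   5.3]
38 0.1 cur [-1.06  0.25  0.82  2.3   0.27  0.19  0.9 ] [10.1  7.3]
38 0.1 flat [-1.06  0.25  0.82  2.3   0.26  0.19  0.91] [10.1  7.3]
```

```bash
cat > scan.py <<'E'
from kin import *
from plan import *
np.random.seed(1)
def at(base,yaw,dx,z): 
    a=np.radians(yaw); return sp_pose(base[0]+dx*np.cos(a),base[1]+dx*np.sin(a),z,yaw)
tray=(.636,-.246);st=(.655,.2047)
poses={'grasp':at((.5095,-.0075),-6.3,0,0),'ins0':at(tray,-26.3,-.185,.007),'ins1':at(tray,-26.3,-.062,.007),'lift':at(tray,-26.3,-.062,.06),
'st0':at(st,19.5,-.175,.062),'st1':at(st,19.5,-.06,.060),'out':at(st,19.5,-.18,.04)}
if __name__=="__main__":
  for fl in(0,1):
   for th in(20,30,38):
    for n,sp in poses.items():
        a=tcp(sp,tool_in_sp(th)); r=a[1]*R.from_rotvec([0,0,np.pi*fl])
        x,e=ik(a[0],r,np.array([0,.6,0,2.,.5,.8,0]),3e-4,10); print(fl,th,n,x.round(2),np.round(e,1),flush=True)
E
time python3 scan.py
```

```text
0 20 grasp [ 0.17  0.5  -0.53  2.39  1.65  0.37 -0.39] [0. 0.]
0 20 ins0 [ 0.7   0.53 -0.75  2.4   1.62  0.48 -0.34] [0. 0.]
0 20 ins1 [ 0.38  0.55 -0.27  2.    0.73  0.36  0.63] [0. 0.]
0 20 lift [ 0.46  0.45 -0.33  1.99  0.57  0.44  0.81] [0. 0.]
0 20 st0 [ 0.02  0.31 -0.57  2.27  0.73  0.34  0.75] [0. 0.]
0 20 st1 [ 0.07  0.5  -0.6   1.99  0.7   0.47  0.9 ] [0. 0.]
0 20 out [-0.12  0.34 -0.45  2.3   0.86  0.28  0.58] [0. 0.]
0 30 grasp [ 0.95  1.13 -1.22  2.4   2.12  1.05 -0.21] [0. 0.]
0 30 ins0 [ 1.31  1.22 -1.27  2.4   2.11  1.15 -0.17] [3.5 0.9]
0 30 ins1 [ 0.62  0.62 -0.58  2.23  1.93  0.48 -0.52] [0. 0.]
0 30 lift [ 0.17  0.42 -0.15  2.22  1.52  0.26 -0.29] [0. 0.]
0 30 st0 [-0.4   0.25 -0.1   2.28  0.47  0.19  0.98] [5.7 4.3]
0 30 st1 [-0.2   0.42 -0.4   2.21  1.5   0.25 -0.04] [0. 0.]
0 30 out [ 0.66  0.85 -1.27  2.4   1.81  0.8  -0.01] [10.4  3.6]
0 38 grasp [-1.41  2.15  1.21  2.39  3.55  1.36  2.49] [0. 0.]
0 38 ins0 [ 1.36  1.44 -1.27  2.4   2.39  1.33 -0.13] [8.9 2.1]
0 38 ins1 [ 0.78  0.74 -0.71  2.27  2.28  0.69 -0.72] [0. 0.]
0 38 lift [ 0.72  0.56 -0.69  2.31  2.1
[... 862 characters left out ...]
5  2.31  0.2   2.02] [0. 0.]
1 30 st0 [-1.43  1.39  1.26  2.4   4.05  1.15 -0.06] [2.1 0.5]
1 30 st1 [-0.38  0.4  -0.18  2.14  1.05  0.19 -2.76] [0.1 0.1]
1 30 out [-0.36  0.3  -0.15  2.27  0.54  0.19 -2.24] [8.4 6.4]
1 38 grasp [-1.39  2.06  1.19  2.4   3.57  1.32 -0.58] [0. 0.]
1 38 ins0 [-1.1   2.16  1.23  2.4   3.59  1.38 -0.7 ] [5.2 1.4]
1 38 ins1 [ 0.15  0.65 -0.    2.34  2.75  0.52  1.67] [0. 0.]
1 38 lift [ 0.13  0.5  -0.02  2.38  2.6   0.43  1.8 ] [0. 0.]
1 38 st0 [-1.46  1.69  1.26  2.4   3.75  1.36 -0.13] [10.3  2.4]
1 38 st1 [-0.2   0.5  -0.27  2.37  2.72  0.42  1.96] [0. 0.]
1 38 out [-1.55  1.97  1.26  2.4   3.6   1.46 -0.33] [4.7 1. ]
real	3m32.299s
user	3m30.648s
sys	0m0.250s
```

```bash
cat > s2.py <<'E'
from scan import *
import sys
from concurrent.futures import ProcessPoolExecutor
poses['st0']=at(st,19.5,-.168,.058); poses['ins0']=at(tray,-26.3,-.178,.004); poses['out']=at(st,19.5,-.17,.01)
def f(a):
    fl,th,n=a; np.random.seed(2)
    t=tcp(poses[n],tool_in_sp(th)); r=t[1]*R.from_rotvec([0,0,np.pi*fl])
    x,e=ik(t[0],r,np.array([0,.6,0,2.,.5,.8,0]),3e-4,8); return f"{fl} {th} {n} {x.round(2)} {np.round(e,1)}"
J=[(fl,th,n) for fl in(0,1) for th in(24,27,30) for n in('grasp','ins0','st0','out')]
with ProcessPoolExecutor() as ex:
    for o in ex.map(f,J): print(o)
E
nproc; time OMP_NUM_THREADS=1 python3 s2.py
```

```text
4
0 24 grasp [ 0.67  0.74 -0.99  2.4   1.87  0.7  -0.36] [0. 0.]
0 24 ins0 [ 1.05  0.79 -1.06  2.4   1.85  0.77 -0.33] [0. 0.]
0 24 st0 [-0.27  0.29 -0.32  2.32  0.93  0.23  0.47] [0. 0.]
0 24 out [ 0.44  0.7  -1.04  2.4   1.82  0.6  -0.15] [0. 0.]
0 27 grasp [ 0.85  0.95 -1.14  2.4   1.99  0.89 -0.28] [0. 0.]
0 27 ins0 [ 1.21  1.01 -1.19  2.4   1.99  0.97 -0.26] [0. 0.]
0 27 st0 [ 0.64  0.69 -1.27  2.4   1.68  0.67  0.02] [1.7 0.7]
0 27 out [ 0.65  0.95 -1.21  2.4   1.95  0.82 -0.05] [0. 0.]
0 30 grasp [ 0.95  1.13 -1.22  2.4   2.12  1.05 -0.21] [0. 0.]
0 30 ins0 [ 1.31  1.2  -1.26  2.4   2.12  1.12 -0.18] [0. 0.]
0 30 st0 [ 0.64  0.72 -1.27  2.4   1.74  0.7  -0.01] [6.5 2.5]
0 30 out [ 0.72  1.1  -1.27  2.4   2.05  0.95 -0.  ] [1.9 0.5]
1 24 grasp [-0.97  1.01  1.    2.4   4.13  0.7   0.02] [0. 0.]
1 24 ins0 [-0.72  1.1   1.06  2.4   4.14  0.77 -0.09] [0. 0.]
1 24 st0 [-0.55  0.31  0.28  2.24 -0.51  0.21 -1.05] [0. 0.]
1 24 out [-1.09  0.82  0.88  2.4   4.18  0.61  0.31] [0. 0.]
1 27 grasp [-1.09  1.26  1.08  2.4   4.    0.9  -0.08] [0. 0.]
1 27 ins0 [-0.83  1.37  1.13  2.4   4.    0.97 -0.2 ] [0. 0.]
1 27 st0 [-1.32  0.99  1.15  2.4   4.25  0.82  0.09] [0. 0.]
1 27 out [-1.24  1.06  1.    2.4   4.05  0.83  0.23] [0. 0.]
1 30 grasp [-1.18  1.49  1.13  2.4   3.88  1.05 -0.19] [0. 0.]
1 30 ins0 [-0.91  1.61  1.17  2.4   3.88  1.13 -0.32] [0. 0.]
1 30 st0 [-1.41  1.31  1.23  2.4   4.06  1.08 -0.01] [0. 0.]
1 30 out [-1.34  1.27  1.07  2.4   3.92  1.    0.14] [0. 0.]
real	0m16.991s
user	0m56.929s
sys	0m0.418s
```

```bash
sed -i 's/^G=.*/S0=.092; G=np.array([-S0*np.cos(np.radians(50)),0,S0*np.sin(np.radians(50))])/; s/^TH=.*/TH=27./' plan.py
python3 - <<'E'
from go import *
sp=sp_pose(.5095,-.0075,0.0,-6.3)
a=tcp(sp,tool_in_sp())
rows(p,r,[(a[0]+[0.01,0,.05],a[1]),a])
E
```

```text
4.3 [ 0.5099 -0.0022  0.1636] [ 0.86  0.61 -1.27  2.39  1.81  0.76 -0.3 ] [0.2 0.2 0.9] 0.0877 0.0
[0.452, -0.025, 0.171] [-0.008, 0.093, 0.0] mm 0.0725 deg 8.4
[0.699, -0.029, 0.404] [-0.008, 0.093, 0.0] mm 0.1212 deg 8.4
```

move_arm([
  {"translation": [0.2,-0.01,0.08],"angular": [-0.008,0.093,0],"gripper": 100},
  {"translation": [0.452,-0.025,0.171],"angular": [-0.008,0.093,0],"gripper": 100},
  {"translation": [0.452,-0.025,0.171],"angular": [-0.008,0.093,0],"gripper": 100},
  {"translation": [0.452,-0.025,0.171],"angular": [-0.008,0.093,0],"gripper": 100},
  {"translation": [0.452,-0.025,0.171],"angular": [-0.008,0.093,0],"gripper": 100},
])

```text
time_s: 4.8
eef_pos: [0.4765, -0.003, 0.1061]
eef_rot: [0.233, 0.053, 0.971, -0.015]
force: [0.0, -0.9, -0.1]
gripper_width: 0.0882
gripper_force: 0.0
```

```bash

python3 - <<'E'
from go import *
sp=sp_pose(.5095,-.0075,0.0,-6.3)
a=tcp(sp,tool_in_sp())
print((a[0]+[0.01,0,.05]))
rows(p,r,[(a[0]+[0.01,0,.05],a[1]),a])
E
```

```text
4.8 [ 0.4765 -0.003   0.1061] [ 0.86  0.78 -1.27  2.39  1.75  0.84 -0.2 ] [ 0.  -0.9 -0.1] 0.0882 0.0
[ 0.4692944  -0.00195725  0.10354696]
[0.051, 0.001, -0.007] [-0.002, 0.0, 0.002] mm 0.0078 deg 0.2
[0.262, -0.004, 0.26] [-0.002, 0.0, 0.002] mm 0.0554 deg 0.2
```

move_arm([
  {"translation": [0.13,-0.002,0.13],"angular": [-0.002,0,0.002],"gripper": 100},
  {"translation": [0.262,-0.004,0.26],"angular": [-0.002,0,0.002],"gripper": 100},
  {"translation": [0.262,-0.004,0.26],"angular": [-0.002,0,0.002],"gripper": 100},
  {"translation": [0.262,-0.004,0.26],"angular": [-0.002,0,0.002],"gripper": 100},
  {"translation": [0.262,-0.004,0.26],"angular": [-0.002,0,0.002],"gripper": 100},
])

```text
time_s: 5.3
eef_pos: [0.4766, -0.0024, 0.054]
eef_rot: [0.227, 0.055, 0.972, -0.015]
force: [-0.2, -0.2, 0.1]
gripper_width: 0.0881
gripper_force: 0.0
```

```bash

python3 - <<'E'
from go import *
sp=sp_pose(.5095,-.0075,0.0,-6.3)
a=tcp(sp,tool_in_sp()); rows(p,r,[a])
from h import *
pi,d=read_camera("side"); np.savez("side.npz",p=pi,d=d)
cv2.imwrite("pics/s5.png",cv2.resize(pi[180:290,200:340,::-1],None,fx=5,fy=5))
E
```

```text
5.3 [ 0.4766 -0.0024  0.054 ] [ 0.85  1.02 -1.27  2.39  1.91  1.03 -0.24] [-0.2 -0.2  0.1] 0.0881 0.0
[0.104, -0.01, -0.048] [-0.003, -0.008, -0.001] mm 0.0173 deg 0.7
```

View pics/s5.png

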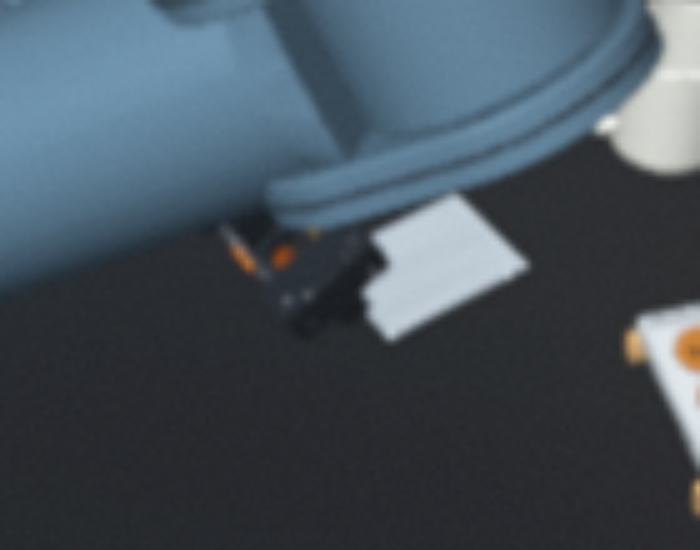

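The side crop shows the fingers straddling the handle at about (285,260). The arm has stopped 17 mm short in x, with j3 and j4 at their limits. I refit the arm model with the new readings.

```bash
cat > refit.py <<'E'
import re
s=open('kin.py').read()
from plan import *
p,r,st=meas(); w=r.as_quat()
import json
L=json.load(open('log.json')) if os.path.exists('log.json') else [[[.86,.78,-1.27,2.39,1.75,.84,-.2],[.4765,-.003,.1061],[.233,.053,.971,-.015]]]
L.append([list(st['joint_positions']),list(p),list(st['eef_rot'])]); json.dump(L,open('log.json','w'))
E
python3 refit.py
sed -i 's/^def res(/import json\nD=D+[tuple(x) for x in json.load(open("\.\/log.json"))]\ndef res(/' kin.py
python3 - <<'E'
from kin import *
from plan import *
e=res(V).reshape(-1,6);e[:,:3]/=5;print(V.round(3));print(e.round(3))
p,r,s=meas();q=s['joint_positions'];print(q.round(3))
sp=sp_pose(.5095,-.0075,0.0,-6.3)
for th in(18,21,24,27):
  for q0 in(q,np.array([-.3,.5,0.3,2.2,0.2,.4,.5])):
    a=tcp(sp,tool_in_sp(th)); x,e=ik(a[0],a[1],q0,1e-3,1); print(th,x.round(2),np.round(e,1))
E
```

```text
[ 0.000e+00  1.571e+00  3.460e-01  5.140e-01  1.300e-02  4.530e-01
  3.000e-02  3.000e-01  5.000e-03 -4.500e-02  0.000e+00  1.000e-03]
[[ 0.001  0.002 -0.002 -0.    -0.     0.   ]
 [-0.013 -0.003  0.007 -0.004 -0.007  0.007]
 [ 0.004  0.001  0.006 -0.004  0.003  0.004]
 [ 0.002 -0.    -0.003  0.002  0.004  0.001]
 [ 0.003  0.003 -0.004  0.003  0.003 -0.002]
 [-0.004  0.006 -0.004  0.    -0.    -0.   ]]
[ 0.848  1.02  -1.268  2.395  1.91   1.026 -0.238]
18 [ 0.87  0.95 -1.27  2.34  1.65  0.93 -0.04] [0. 0.]
18 [ 0.13  0.54 -0.34  2.35  1.68  0.25 -0.32] [0. 0.]
21 [ 0.87  0.96 -1.27  2.37  1.74  0.95 -0.12] [0. 0.]
21 [ 0.31  0.57 -0.55  2.38  1.87  0.39 -0.47] [0. 0.]
24 [ 0.87  0.98 -1.27  2.4   1.83  0.97 -0.19] [0.7 0.3]
24 [ 0.87  0.98 -1.27  2.4   1.83  0.97 -0.19] [0.7 0.3]
27 [ 0.86  0.99 -1.27  2.4   1.86  1.   -0.21] [5.3 2. ]
27 [ 0.86  0.99 -1.27  2.4   1.86  1.   -0.21] [5.3 2. ]
```

```bash
python3 - <<'E'
from go import *
sp=sp_pose(.5095,-.0075,0.0,-6.3)
for th in(17,19,21): a=tcp(sp,tool_in_sp(th)); rows(p,r,[a])
E
```

```text
5.35 [ 0.4766 -0.0025  0.054 ] [ 0.85  1.02 -1.27  2.39  1.91  1.03 -0.24] [-0.2 -0.5  0.5] 0.088 0.0
[0.127, -0.01, -0.05] [-0.003, 0.104, -0.001] mm 0.0205 deg 9.3
[0.122, -0.01, -0.049] [-0.003, 0.081, -0.001] mm 0.0198 deg 7.3
[0.118, -0.01, -0.049] [-0.003, 0.059, -0.001] mm 0.0192 deg 5.3
```

move_arm([
  {"translation": [0.124,-0.01,-0.049],"angular": [-0.003,0.09,0],"gripper": 100},
  {"translation": [0.124,-0.01,-0.049],"angular": [-0.003,0.09,0],"gripper": 100},
  {"translation": [0.124,-0.01,-0.049],"angular": [-0.003,0.09,0],"gripper": 100},
  {"translation": [0.124,-0.01,-0.049],"angular": [-0.003,0.09,0],"gripper": 100},
])

```text
time_s: 5.75
eef_pos: [0.4559, -0.0012, 0.0505]
eef_rot: [0.158, 0.055, 0.986, -0.008]
force: [-0.5, -0.1, 0.1]
gripper_width: 0.088
gripper_force: 0.0
```

```bash
cat > inhand.py <<'E'
from go import *
def insp(sp):
    d=sp[1].inv().apply(p-sp[0]); z=sp[1].inv().apply(r.apply([0,0,1])); g=d-.019*z
    u=np.array([-np.cos(np.radians(50)),0,np.sin(np.radians(50))]); n=np.array([np.sin(np.radians(50)),0,np.cos(np.radians(50))])
    print("grasp along",(g@u).round(4),"normal",(g@n).round(4),"y",g[1].round(4),"theta",np.degrees(np.arctan2(z[0],-z[2])).round(1),"zy",z[1].round(3))
E
python3 - <<'E'
from inhand import *
insp(sp_pose(.5095,-.0075,0.0,-6.3))
E
python3 refit.py
```

```text
5.75 [ 0.4559 -0.0012  0.0505] [ 0.85  0.96 -1.25  2.34  1.67  0.93 -0.07] [-0.5 -0.1  0.1] 0.088 0.0
grasp along 0.091 normal -0.0019 y 0.0003 theta 18.2 zy 0.002
```

move_arm([
  {"translation": [0,0,0],"angular": [0,0,0],"gripper": 0},
  {"translation": [0,0,0],"angular": [0,0,0],"gripper": 0},
  {"translation": [0,0,0],"angular": [0,0,0],"gripper": 0},
  {"translation": [0,0,0],"angular": [0,0,0],"gripper": 0},
  {"translation": [0,0,0],"angular": [0,0,0],"gripper": 0},
  {"translation": [0,0,0],"angular": [0,0,0],"gripper": 0},
])

```text
time_s: 6.35
eef_pos: [0.4551, -0.0007, 0.0496]
eef_rot: [0.156, 0.056, 0.986, -0.007]
force: [-0.2, -0.1, 0.3]
gripper_width: 0.0423
gripper_force: 0.0
```

move_arm([
  {"translation": [-0.06,0,0.02],"angular": [0,0,0],"gripper": 0},
  {"translation": [-0.12,0,0.04],"angular": [0,0,0],"gripper": 0},
  {"translation": [-0.18,0,0.06],"angular": [0,0,0],"gripper": 0},
  {"translation": [-0.24,0,0.08],"angular": [0,0,0],"gripper": 0},
  {"translation": [-0.3,0,0.1],"angular": [0,0,0],"gripper": 0},
  {"translation": [-0.36,0,0.119],"angular": [0,0,0],"gripper": 0},
  {"translation": [-0.36,0,0.119],"angular": [0,0,0],"gripper": 0},
])

```text
time_s: 7.05
eef_pos: [0.5132, -0.0072, 0.0496]
eef_rot: [0.156, 0.056, 0.986, -0.006]
force: [0.6, 0.2, -0.7]
gripper_width: 0.0235
gripper_force: 30.0
```

```bash
python3 go.py
```

```text
7.05 [ 0.5132 -0.0072  0.0496] [ 0.83  0.99 -1.22  2.21  1.62  0.92  0.06] [ 0.6  0.2 -0.7] 0.0235 29.978750520385802
```

move_arm([
  {"translation": [0,0,0],"angular": [0,0,0],"gripper": 100},
  {"translation": [0,0,0],"angular": [0,0,0],"gripper": 100},
  {"translation": [0,0,0],"angular": [0,0,0],"gripper": 100},
  {"translation": [0,0,0],"angular": [0,0,0],"gripper": 100},
  {"translation": [0,0,0],"angular": [0,0,0],"gripper": 100},
  {"translation": [0.1,0,-0.3],"angular": [0,0,0],"gripper": 100},
  {"translation": [0.3,0,-0.7],"angular": [0,0,0],"gripper": 100},
  {"translation": [0.5,0,-0.9],"angular": [0,0,0],"gripper": 100},
  {"translation": [0.5,0,-0.9],"angular": [0,0,0],"gripper": 100},
  {"translation": [0.5,0,-0.9],"angular": [0,0,0],"gripper": 100},
])

```text
time_s: 8.05
eef_pos: [0.4079, 0.0043, 0.16]
eef_rot: [0.155, 0.056, 0.986, -0.01]
force: [0.4, -0.3, -0.0]
gripper_width: 0.0877
gripper_force: 0.0
```

```bash
cat > look.py <<'E'
from fit import *
def getm(th,c,conf=.2):
    o=[x for x in outline_of(th,c) if x['confidence']>conf]
    return o
E
python3 - <<'E'
from look import *; import go
for c in("top","side"):
    p,d=read_camera(c); np.savez(c+".npz",p=p,d=d)
    for o in getm("spatula",c)[:1]:
        print(c,o['confidence'],o['rect'],o['mask'].sum()); np.save(f"msp_{c}.npy",o['mask'])
        m=o['mask']; w=m&(p.min(2)>150)
        for nm,parts,mm in(("all",SP,m),("blade",SP[:1],w)):
            print(nm,mm.sum(),[np.round(x,4) for x in fit(parts,[(c,mm)],(.55,-.01,-.1))])
top,side=[np.load(c+".npz")['p'] for c in("top","side")]
a=cv2.resize(top[130:270,220:360],None,fx=2.8,fy=2.8);b=cv2.resize(side[160:300,200:340],None,fx=2.8,fy=2.8)
cv2.imwrite("pics/re.png",np.hstack([a,b])[:,:,::-1])
E
```

```text
8.05 [0.4079 0.0043 0.16  ] [ 0.94  0.38 -1.27  2.39  1.03  0.56  0.33] [ 0.4 -0.3 -0. ] 0.0877 0.0
top 0.84 [271.5, 182.2, 298.7, 236.6] 977
all 977 [array([ 0.5444, -0.0088, -0.1109]), np.float64(0.049)]
blade 828 [array([ 0.5435, -0.0084, -0.1267]), np.float64(0.0919)]
side 0.8 [256.8, 214.4, 313.5, 241.7] 696
all 696 [array([ 0.5463, -0.0116, -0.107 ]), np.float64(0.1252)]
blade 557 [array([ 0.5447, -0.0142, -0.0933]), np.float64(0.1122)]
```

View pics/re.png

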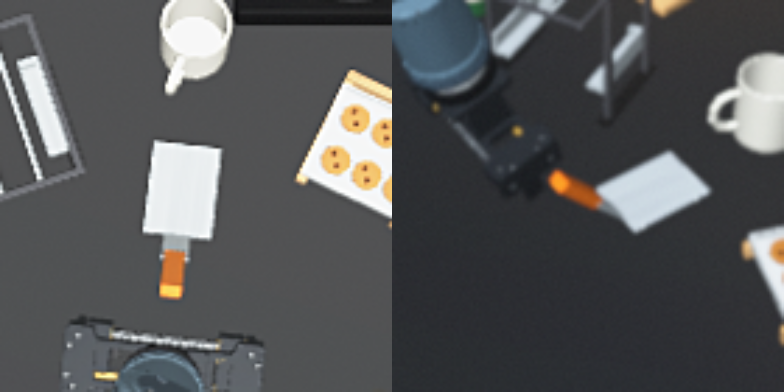

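The spatula stands flat at about (0.545, -0.010), with its handle visible at (172,275) in the left half of the picture. I re-grasp it at a 30° tilt.

```bash
sed -i 's/^S0=[.0-9]*/S0=.088/; s/^TH=.*/TH=30./' plan.py
python3 - <<'E'
from go import *
sp=sp_pose(.545,-.010,0.0,-6.3)
a=tcp(sp,tool_in_sp())
rows(p,r,[(a[0]+[0.0,0,.06],a[1]),a])
E
```

```text
8.25 [0.4067 0.0056 0.1568] [ 0.94  0.39 -1.27  2.4   1.04  0.56  0.32] [-0.5 -0.2 -0.5] 0.0883 0.0
[-0.494, -0.002, 0.476] [0.002, -0.14, -0.002] mm 0.1029 deg 12.6
[-0.375, -0.004, 0.857] [0.002, -0.14, -0.002] mm 0.1404 deg 12.6
```

move_arm([
  {"translation": [-0.3,0,0.1],"angular": [0,0,0],"gripper": 100},
  {"translation": [-0.494,-0.002,0.476],"angular": [0.002,-0.07,0],"gripper": 100},
  {"translation": [-0.494,-0.002,0.476],"angular": [0.002,-0.14,-0.002],"gripper": 100},
  {"translation": [-0.494,-0.002,0.476],"angular": [0.002,-0.14,-0.002],"gripper": 100},
  {"translation": [-0.494,-0.002,0.476],"angular": [0.002,-0.14,-0.002],"gripper": 100},
  {"translation": [-0.43,-0.003,0.66],"angular": [0.002,-0.14,-0.002],"gripper": 100},
  {"translation": [-0.375,-0.004,0.857],"angular": [0.002,-0.14,-0.002],"gripper": 100},
  {"translation": [-0.375,-0.004,0.857],"angular": [0.002,-0.14,-0.002],"gripper": 100},
  {"translation": [-0.375,-0.004,0.857],"angular": [0.002,-0.14,-0.002],"gripper": 100},
])

```text
time_s: 9.15
eef_pos: [0.4976, -0.0038, 0.0506]
eef_rot: [0.257, 0.054, 0.965, -0.013]
force: [0.8, -0.5, 0.0]
gripper_width: 0.0881
gripper_force: 0.0
```

```bash
python3 - <<'E'
from inhand import *
sp=sp_pose(.545,-.010,0.0,-6.3)
insp(sp); a=tcp(sp,tool_in_sp()); rows(p,r,[a])
E
```

```text
9.15 [ 0.4976 -0.0038  0.0506] [ 0.67  0.82 -0.99  2.39  2.07  0.8  -0.48] [ 0.8 -0.5  0. ] 0.0881 0.0
grasp along 0.0882 normal -0.0007 y 0.0009 theta 29.9 zy 0.002
[-0.005, -0.006, 0.0] [0.001, -0.001, -0.001] mm 0.0013 deg 0.2
```

move_arm([
  {"translation": [0,-0.006,0],"angular": [0,0,0],"gripper": 0},
  {"translation": [0,-0.006,0],"angular": [0,0,0],"gripper": 0},
  {"translation": [0,-0.006,0],"angular": [0,0,0],"gripper": 0},
  {"translation": [0,-0.006,0],"angular": [0,0,0],"gripper": 0},
  {"translation": [0,-0.006,0],"angular": [0,0,0],"gripper": 0},
  {"translation": [0,-0.006,0],"angular": [0,0,0],"gripper": 0},
  {"translation": [0,-0.006,0],"angular": [0,0,0],"gripper": 0},
  {"translation": [0,-0.006,0],"angular": [0,0,0],"gripper": 0},
  {"translation": [0,-0.006,0],"angular": [0,0,0],"gripper": 0},
  {"translation": [0,-0.006,0],"angular": [0,0,0],"gripper": 0},
  {"translation": [0,-0.006,0],"angular": [0,0,0],"gripper": 0},
])

```text
time_s: 10.25
eef_pos: [0.4986, -0.006, 0.052]
eef_rot: [0.259, 0.054, 0.964, -0.015]
force: [-0.3, 0.1, -0.2]
gripper_width: 0.0239
gripper_force: 30.0
```

```bash
cat > mv.py <<'E'
from go import *
import json
# relative pose tool-in-spatula saved in rel.json (pos, rotvec)
def save_rel(sp):
    d=sp[1].inv().apply(p-sp[0]); q=(sp[1].inv()*r).as_rotvec(); json.dump([list(d),list(q)],open('rel.json','w'))
def rel():
    d,q=json.load(open('rel.json')); return np.array(d),R.from_rotvec(q)
def cursp():
    R_=rel(); rs=r*R_[1].inv(); return p-rs.apply(R_[0]),rs
def show():
    sp=cursp(); print("spatula",sp[0].round(4),sp[1].as_euler('ZYX',degrees=True).round(2))
TRAY=(.636,-.246,-26.3); ST=(.655,.2047,19.5)
def on(fr,dx,z,pitch=0,dy=0,dyaw=0):
    a=np.radians(fr[2]); return tcp(sp_pose(fr[0]+dx*np.cos(a)-dy*np.sin(a),fr[1]+dx*np.sin(a)+dy*np.cos(a),z,fr[2]+dyaw,pitch),rel())
E
python3 - <<'E'
from mv import *
save_rel(sp_pose(.545,-.010,0,-6.4)); show()
rows(p,r,[tcp(sp_pose(.545,-.01,.06,-6.4),rel()),on(TRAY,-.178,.06,8),on(TRAY,-.178,.02,8)])
E
```

```text
10.25 [ 0.4986 -0.006   0.052 ] [ 0.68  0.82 -1.    2.39  2.07  0.8  -0.48] [-0.3  0.1 -0.2] 0.0239 29.998067901469767
spatula [ 0.545 -0.01  -0.   ] [-6.4  0.   0. ]
[-0.201, -0.0, -0.346] [0.0, -0.0, 0.0] mm 0.06 deg 0.0
[0.017, -1.003, -0.517] [0.097, 0.088, 0.199] mm 0.1694 deg 21.4
[0.151, -1.003, -0.287] [0.097, 0.088, 0.199] mm 0.1581 deg 21.4
```

Lift, and then check for droop.

move_arm([
  {"translation": [-0.04,0,-0.07],"angular": [0,0,0],"gripper": 0},
  {"translation": [-0.08,0,-0.14],"angular": [0,0,0],"gripper": 0},
  {"translation": [-0.12,0,-0.21],"angular": [0,0,0],"gripper": 0},
  {"translation": [-0.16,0,-0.28],"angular": [0,0,0],"gripper": 0},
  {"translation": [-0.2,0,-0.346],"angular": [0,0,0],"gripper": 0},
  {"translation": [-0.2,0,-0.346],"angular": [0,0,0],"gripper": 0},
  {"translation": [-0.2,0,-0.346],"angular": [0,0,0],"gripper": 0},
])

```text
time_s: 10.95
eef_pos: [0.4983, -0.0064, 0.1117]
eef_rot: [0.259, 0.054, 0.964, -0.015]
force: [0.4, -0.3, -2.0]
gripper_width: 0.0238
gripper_force: 30.0
```

```bash
cat > droop.py <<'E'
from look import *
from mv import *
from scipy.optimize import minimize as mz
def blade_px():
    P=[]
    for c in("top","side"):
        pi,d=read_camera(c); np.savez(c+".npz",p=pi,d=d)
        o=getm("spatula",c)
        if not o: print(c,"none"); continue
        m=cv2.erode(o[0]['mask'].astype(np.uint8),np.ones((3,3)))>0
        # only blade: neighbourhood of expected blade
        sp=cursp(); Q=cloud(c,d,m); L=sp[1].inv().apply(Q-sp[0])
        k=(L[:,0]>.005)&(L[:,0]<.115)&(abs(L[:,1])<.05)&(abs(L[:,2]-.003)<.03)
        L=L[k]; 
        if len(L)<40: print(c,"few",len(L)); continue
        A=np.c_[L[:,0],L[:,1],np.ones(len(L))]; f=np.linalg.lstsq(A,L[:,2],rcond=None)[0]
        print(c,len(L),"pitch tip-down deg",-np.degrees(f[0]).round(2),"roll",np.degrees(f[1]).round(2),"z at origin",f[2].round(4),"xrange",np.percentile(L[:,0],[2,98]).round(3),"y",np.percentile(L[:,1],[2,98]).round(3))
if __name__=="__main__":
    show(); blade_px()
E
python3 droop.py; python3 - <<'E'
from mv import *
rows(p,r,[on(TRAY,-.178,.06,8),on(TRAY,-.178,.02,8)])
E
```

```text
10.95 [ 0.4983 -0.0064  0.1117] [ 0.74  0.64 -1.07  2.39  1.85  0.67 -0.33] [ 0.4 -0.3 -2. ] 0.0238 29.997841687873006
spatula [ 0.5447 -0.0104  0.0597] [-6.43  0.01 -0.03]
top 718 pitch tip-down deg 0.25 roll -0.36 z at origin 0.0032 xrange [0.007 0.103] y [-0.034  0.038]
side none
11.15 [ 0.4981 -0.006   0.1112] [ 0.74  0.64 -1.07  2.39  1.85  0.67 -0.33] [-0.   0.2 -2.4] 0.0238 29.997766544111073
[0.212, -1.003, -0.174] [0.097, 0.087, 0.199] mm 0.156 deg 21.4
[0.346, -1.003, 0.057] [0.097, 0.087, 0.199] mm 0.1594 deg 21.4
```

move_arm([
  {"translation": [0.05,-0.25,-0.04],"angular": [0.024,0.022,0.05],"gripper": 0},
  {"translation": [0.1,-0.5,-0.08],"angular": [0.048,0.044,0.1],"gripper": 0},
  {"translation": [0.16,-0.75,-0.13],"angular": [0.073,0.065,0.15],"gripper": 0},
  {"translation": [0.212,-1.0,-0.174],"angular": [0.097,0.087,0.199],"gripper": 0},
  {"translation": [0.212,-1.0,-0.174],"angular": [0.097,0.087,0.199],"gripper": 0},
  {"translation": [0.212,-1.0,-0.174],"angular": [0.097,0.087,0.199],"gripper": 0},
  {"translation": [0.212,-1.0,-0.174],"angular": [0.097,0.087,0.199],"gripper": 0},
  {"translation": [0.212,-1.0,-0.174],"angular": [0.097,0.087,0.199],"gripper": 0},
])

```text
time_s: 11.95
eef_pos: [0.4417, -0.1492, 0.1185]
eef_rot: [0.187, 0.222, 0.956, -0.043]
force: [0.6, 1.1, -1.2]
gripper_width: 0.024
gripper_force: 30.0
```

```bash
python3 - <<'E'
from mv import *
show()
rows(p,r,[on(TRAY,-.178,.045,8),on(TRAY,-.178,.021,8)])
E
```

```text
11.95 [ 0.4417 -0.1492  0.1185] [ 1.01  0.5  -0.99  2.36  1.45  0.53 -0.04] [ 0.6  1.1 -1.2] 0.024 29.997944212518632
spatula [ 0.4773 -0.1652  0.0606] [-26.15   7.93   0.1 ]
[0.038, -0.013, 0.096] [0.002, 0.001, 0.001] mm 0.0156 deg 0.2
[0.098, -0.013, 0.244] [0.002, 0.001, 0.001] mm 0.0395 deg 0.2
```

move_arm([
  {"translation": [0.03,-0.013,0.08],"angular": [0.002,0.001,0.001],"gripper": 0},
  {"translation": [0.06,-0.013,0.16],"angular": [0.002,0.001,0.001],"gripper": 0},
  {"translation": [0.098,-0.013,0.244],"angular": [0.002,0.001,0.001],"gripper": 0},
  {"translation": [0.098,-0.013,0.244],"angular": [0.002,0.001,0.001],"gripper": 0},
  {"translation": [0.098,-0.013,0.244],"angular": [0.002,0.001,0.001],"gripper": 0},
])

```text
time_s: 12.45
eef_pos: [0.441, -0.1514, 0.0792]
eef_rot: [0.186, 0.223, 0.956, -0.044]
force: [0.0, -0.4, -2.3]
gripper_width: 0.0235
gripper_force: 30.0
```

```bash
cat >> mv.py <<'E'
def tilt(): print("hand theta", np.degrees(np.arccos(-r.apply([0,0,1])[2])).round(1))
E
python3 - <<'E'
from mv import *
show(); tilt()
rows(p,r,[on(TRAY,-.145,.019,7),on(TRAY,-.112,.015,5),on(TRAY,-.09,.010,2),on(TRAY,-.075,.008,0),on(TRAY,-.063,.007,0)])
import refit
E
python3 droop.py
```

```text
12.45 [ 0.441  -0.1514  0.0792] [ 0.95  0.62 -0.94  2.37  1.67  0.58 -0.23] [ 0.  -0.4 -2.3] 0.0235 29.99775504693389
spatula [ 0.4763 -0.1676  0.0212] [-26.37   8.04  -0.04]
hand theta 22.1
[-0.189, 0.003, 0.098] [-0.001, -0.012, -0.001] mm 0.032 deg 1.0
[-0.368, 0.003, 0.209] [-0.001, -0.034, -0.001] mm 0.0634 deg 3.0
[-0.468, 0.003, 0.302] [-0.001, -0.067, -0.001] mm 0.0835 deg 6.0
[-0.54, 0.003, 0.357] [-0.001, -0.089, -0.0] mm 0.0971 deg 8.0
[-0.612, 0.003, 0.393] [-0.001, -0.089, -0.0] mm 0.1091 deg 8.0
12.45 [ 0.441  -0.1514  0.0792] [ 0.95  0.62 -0.94  2.37  1.67  0.58 -0.23] [ 0.  -0.4 -2.3] 0.0235 29.99775504693389
spatula [ 0.4763 -0.1676  0.0212] [-26.37   8.04  -0.04]
top 621 pitch tip-down deg 0.31 roll -0.23 z at origin 0.0031 xrange [0.007 0.1  ] y [-0.033  0.035]
side 614 pitch tip-down deg -0.19 roll -0.8 z at origin 0.0027 xrange [0.007 0.104] y [-0.041  0.03 ]
```

move_arm([
  {"translation": [-0.095,0,0.05],"angular": [0,-0.006,0],"gripper": 0},
  {"translation": [-0.189,0.003,0.098],"angular": [-0.001,-0.012,0],"gripper": 0},
  {"translation": [-0.28,0.003,0.153],"angular": [-0.001,-0.023,0],"gripper": 0},
  {"translation": [-0.368,0.003,0.209],"angular": [-0.001,-0.034,0],"gripper": 0},
  {"translation": [-0.42,0.003,0.255],"angular": [-0.001,-0.05,0],"gripper": 0},
  {"translation": [-0.468,0.003,0.302],"angular": [-0.001,-0.067,0],"gripper": 0},
  {"translation": [-0.505,0.003,0.33],"angular": [-0.001,-0.078,0],"gripper": 0},
  {"translation": [-0.54,0.003,0.357],"angular": [-0.001,-0.089,0],"gripper": 0},
  {"translation": [-0.54,0.003,0.357],"angular": [-0.001,-0.089,0],"gripper": 0},
])

```text
time_s: 13.55
eef_pos: [0.5275, -0.1954, 0.0597]
eef_rot: [0.253, 0.221, 0.94, -0.06]
force: [0.1, 0.6, -1.6]
gripper_width: 0.0238
gripper_force: 30.0
```

```bash
python3 - <<'E'
from mv import *
show(); tilt()
rows(p,r,[on(TRAY,-.063,.008,0),on(TRAY,-.063,.025,0),on(TRAY,-.063,.075,0)])
from look import *
for c in("top","side"):
    read_camera(c); o=getm("tray",c)[0]; print(c,o['confidence'],fit(TR,[(c,o['mask'])],(.636,-.246,-.46)))
E
```

```text
13.55 [ 0.5275 -0.1954  0.0597] [ 0.93  0.78 -0.89  2.25  1.97  0.67 -0.38] [ 0.1  0.6 -1.6] 0.0238 29.997813147492707
spatula [ 0.5697 -0.2151  0.0078] [-2.65e+01 -5.00e-02  2.00e-02]
hand theta 30.2
[-0.059, 0.01, 0.032] [-0.001, 0.001, -0.002] mm 0.0103 deg 0.2
[-0.116, 0.01, -0.066] [-0.001, 0.001, -0.002] mm 0.0201 deg 0.2
[-0.284, 0.01, -0.354] [-0.001, 0.001, -0.002] mm 0.0681 deg 0.2
top 0.97 (array([ 0.63652452, -0.24234325, -0.46189124]), np.float64(0.038805554500689884))
side 0.9 (array([ 0.63474934, -0.24849584, -0.46438291]), np.float64(0.035885583637764354))
```

move_arm([
  {"translation": [-0.03,0.005,0.016],"angular": [0,0,0],"gripper": 0},
  {"translation": [-0.059,0.01,0.032],"angular": [-0.001,0.001,-0.002],"gripper": 0},
  {"translation": [-0.059,0.01,0.032],"angular": [-0.001,0.001,-0.002],"gripper": 0},
  {"translation": [-0.073,0.01,0.008],"angular": [-0.001,0.001,-0.002],"gripper": 0},
  {"translation": [-0.08,0.01,-0.006],"angular": [-0.001,0.001,-0.002],"gripper": 0},
  {"translation": [-0.09,0.01,-0.02],"angular": [-0.001,0.001,-0.002],"gripper": 0},
  {"translation": [-0.1,0.01,-0.036],"angular": [-0.001,0.001,-0.002],"gripper": 0},
  {"translation": [-0.108,0.01,-0.05],"angular": [-0.001,0.001,-0.002],"gripper": 0},
  {"translation": [-0.116,0.01,-0.066],"angular": [-0.001,0.001,-0.002],"gripper": 0},
  {"translation": [-0.116,0.01,-0.066],"angular": [-0.001,0.001,-0.002],"gripper": 0},
])

```text
time_s: 14.75
eef_pos: [0.5361, -0.1976, 0.0779]
eef_rot: [0.253, 0.219, 0.941, -0.059]
force: [0.3, -0.4, -3.5]
gripper_width: 0.0237
gripper_force: 30.0
```

```bash
cat > trayz.py <<'E'
from look import *
from mv import *
def trayplane():
    for c in("top","side"):
        pi,d=read_camera(c); np.savez(c+".npz",p=pi,d=d); o=getm("tray",c)
        if not o: print(c,"none");continue
        m=cv2.erode(o[0]['mask'].astype(np.uint8),np.ones((3,3)))>0
        sp=cursp(); Q=cloud(c,d,m); yaw=sp[1].as_euler('ZYX')[0]; L=R.from_euler('Z',-yaw).apply(Q-sp[0])
        k=(abs(L[:,0]-.06)<.075)&(abs(L[:,1])<.08)&(abs(L[:,2])<.06); L=L[k]
        A=np.c_[L[:,0]-.06,L[:,1],np.ones(len(L))]; w=np.ones(len(L))
        for _ in range(10):
            f=np.linalg.lstsq(A*w[:,None],L[:,2]*w,rcond=None)[0]; w=1/np.sqrt(1+((L[:,2]-A@f)/.003)**2)
        r=cv2.minAreaRect(L[:,:2].astype(np.float32))
        print(c,round(o[0]['confidence'],2),len(L),"tip-down deg",-np.degrees(f[0]).round(2),"roll",np.degrees(f[1]).round(2),"z rel",f[2].round(4),"centre",np.round(r[0],4),np.round(r[1],3),round(r[2],1))
if __name__=="__main__": show(); tilt(); trayplane()
E
python3 trayz.py; python3 - <<'E'
from mv import *
rows(p,r,[on(TRAY,-.063,.075,0)])
E
```

```text
14.75 [ 0.5361 -0.1976  0.0779] [ 0.93  0.73 -0.89  2.23  1.89  0.63 -0.31] [ 0.3 -0.4 -3.5] 0.0237 29.99811551067978
spatula [ 0.5784 -0.2171  0.0259] [-2.622e+01  4.000e-02 -1.000e-02]
hand theta 30.1
top 0.76 1435 tip-down deg 0.68 roll 0.5 z rel 0.0084 centre [0.0633 0.002 ] [0.12  0.135] 0.1
side 0.71 1352 tip-down deg 1.32 roll -1.48 z rel 0.0077 centre [ 0.0647 -0.0044] [0.144 0.12 ] 89.3
14.95 [ 0.5359 -0.1976  0.0774] [ 0.93  0.73 -0.89  2.23  1.89  0.63 -0.31] [-0.4  0.3 -3.6] 0.0236 29.99789346009493
[-0.175, -0.002, -0.281] [0.0, -0.001, 0.001] mm 0.0497 deg 0.1
```

```bash
python3 refit.py; cat > kin2.py <<'E'
import numpy as np,json
from scipy.spatial.transform import Rotation as R
from scipy.optimize import least_squares
import kin
from kin import LO,HI
z=lambda a:R.from_rotvec([0,0,a]); y=lambda a:R.from_rotvec([0,a,0])
def fk(q,v):
    q=np.array(q); A=z(-q[0]); p=np.array([0,0,v[0]])+A.apply([v[1],v[2],0])
    A=A*y(q[1]); p=p+A.apply([0,v[3],v[4]/2]); A=A*z(-q[2]); p=p+A.apply([v[5],v[6],v[4]/2])
    A=A*y(q[3]); p=p+A.apply([v[7],v[8],v[9]/2]); A=A*z(-q[4]); p=p+A.apply([v[10],v[11],v[9]/2])
    A=A*y(q[5]); p=p+A.apply([v[12],v[13],v[14]])
    return p,A*z(-q[6]-np.pi/2)
x0=np.array([.35,0,0,0,.5,0,0,0,0,.45,0,0,0,0,.3])
def res(v): return np.concatenate([np.r_[(fk(q,v)[0]-p)*1000] for q,p,w in kin.D]+[ (v-x0)*8 ])
V=least_squares(res,x0).x
def ik(p,r,q0,w=2e-3):
    f=least_squares(lambda q:np.r_[(fk(q,V)[0]-p)*5,(fk(q,V)[1].inv()*r).as_rotvec(),w*(q-q0)],np.clip(q0,LO+1e-3,HI-1e-3),bounds=(LO,HI))
    a,A=fk(f.x,V); return f.x,(np.linalg.norm(a-p)*1000,np.degrees(np.linalg.norm((A.inv()*r).as_rotvec())))
E
python3 - <<'E'
from kin2 import *
from mv import *
print(V.round(3)); print(res(V)[:-15].reshape(-1,3).round(1).tolist())
q=s['joint_positions']
for pit in(0,2,4,6):
  for dx in(-.182,-.17,-.15,-.12,-.06):
    t=on(ST,dx,.062,pit); x=q
    x1,e1=ik(*t,x); x2,e2=ik(*t,np.array([-.5,.4,.2,2.2,.3,.3,.6])); print(pit,dx,x1.round(2),np.round(e1,1),x2.round(2),np.round(e2,1))
E
```

```text
14.95 [ 0.5359 -0.1976  0.0774] [ 0.93  0.73 -0.89  2.23  1.89  0.63 -0.31] [-0.4  0.3 -3.6] 0.0236 29.99789346009493
[ 0.342  0.001 -0.013 -0.013  0.504  0.    -0.01  -0.001 -0.01   0.446
 -0.001 -0.001  0.001 -0.001  0.322]
[[1.3, -0.1, 0.4], [-0.7, 1.5, -1.1], [0.5, -0.4, 1.7], [0.5, 1.7, 1.1], [1.7, 1.5, 0.1], [-1.1, -0.7, -0.4], [-0.3, -1.0, -0.2], [-0.5, -0.4, -0.6], [-1.3, -0.2, -0.8]]
0 -0.182 [ 0.21  0.36 -0.64  2.39  1.24  0.19 -2.76] [10.7  7.7] [-0.75  0.34  0.46  2.4  -1.31  0.19 -0.29] [14.2  8.7]
0 -0.17 [ 0.18  0.37 -0.6   2.36  1.24  0.19 -2.76] [10.   7.4] [-0.85  0.35  0.55  2.4  -1.31  0.19 -0.32] [10.8  8.1]
0 -0.15 [ 0.13  0.39 -0.56  2.33  1.24  0.19 -2.76] [8.9 6.9] [-0.84  0.37  0.53  2.37 -1.31  0.19 -0.33] [9.8 7.5]
0 -0.12 [ 0.07  0.42 -0.5   2.27  1.24  0.19 -2.76] [7.4 6. ] [-0.8   0.41  0.5   2.31 -1.31  0.19 -0.34] [8.1 6.6]
0 -0.06 [-0.03  0.48 -0.41  2.17  1.24  0.19 -2.76] [4.5 4. ] [-0.74  0.48  0.44  2.19 -1.31  0.19 -0.35] [5.1 4.5]
2 -0.182 [ 0.16  0.35 -0.59  2.38  1.22  0.19 -2.76] [8.1 5.8] [-0.78  0.35  0.48  2.4  -1.31  0.19 -0.3 ] [11.9  6
[... 925 characters left out ...]
.2 2.6]
4 -0.06 [-0.08  0.48 -0.37  2.16  1.21  0.19 -2.76] [0.1 0.1] [-0.75  0.49  0.45  2.19 -1.31  0.19 -0.36] [0.6 0.5]
6 -0.182 [ 0.07  0.34 -0.51  2.38  1.19  0.19 -2.76] [2.9 2.1] [-0.83  0.35  0.53  2.4  -1.25  0.19 -0.38] [6.3 3.1]
6 -0.17 [ 0.05  0.36 -0.49  2.36  1.19  0.19 -2.76] [2.4 1.8] [-0.88  0.36  0.57  2.4  -1.31  0.19 -0.33] [3.  2.2]
6 -0.15 [ 0.01  0.38 -0.46  2.32  1.19  0.19 -2.76] [1.5 1.2] [-0.85  0.39  0.54  2.36 -1.31  0.19 -0.34] [2.1 1.6]
6 -0.12 [-0.03  0.41 -0.41  2.27  1.19  0.19 -2.76] [0.3 0.2] [-0.81  0.42  0.51  2.3  -1.31  0.19 -0.35] [0.8 0.7]
6 -0.06 [ 0.3   0.61 -0.85  2.11  1.32  0.47 -2.76] [0. 0.] [-0.71  0.48  0.4   2.17 -1.02  0.19 -0.64] [0. 0.]
```

```bash
sed -i 's/z(-q\[6\]-np.pi\/2)/z(-q[6]+np.pi\/2)/' kin2.py
cat > tst.py <<'E'
from kin2 import *
from mv import *
q=s['joint_positions']
a,A=fk(q,V); print((a-p).round(4),np.degrees((A.inv()*r).as_rotvec()).round(2))
for pit in(0,2,4):
  for dx in(-.182,-.17,-.15,-.12,-.06):
    t=on(ST,dx,.062,pit)
    o=[]
    for k in range(7):
        np.random.seed(k); q0=q if k==0 else np.array([-.5,.4,.2,2.2,.3,.3,.6]) if k==1 else np.random.uniform(LO,HI)
        x,e=ik(*t,q0,5e-4); o.append((e[0]+3*e[1]+(0 if k else -1),x,e,k))
    b=min(o,key=lambda v:v[0]); print(pit,dx,b[3],b[1].round(2),np.round(b[2],1),"cur:",o[0][1].round(2),np.round(o[0][2],1),flush=True)
E
timeout 300 python3 tst.py
```

```text
14.95 [ 0.5359 -0.1976  0.0774] [ 0.93  0.73 -0.89  2.23  1.89  0.63 -0.31] [-0.4  0.3 -3.6] 0.0236 29.99789346009493
[-0.0013 -0.0002 -0.0008] [ 0. -0. -0.]
0 -0.182 0 [ 0.67  0.71 -1.27  2.4   1.69  0.67  0.05] [9.1 4. ] cur: [ 0.67  0.71 -1.27  2.4   1.69  0.67  0.05] [9.1 4. ]
0 -0.17 0 [ 0.66  0.73 -1.27  2.4   1.75  0.69 -0.  ] [5.7 2.5] cur: [ 0.66  0.73 -1.27  2.4   1.75  0.69 -0.  ] [5.7 2.5]
0 -0.15 0 [ 0.6   0.7  -1.2   2.4   1.86  0.65 -0.11] [0. 0.] cur: [ 0.6   0.7  -1.2   2.4   1.86  0.65 -0.11] [0. 0.]
0 -0.12 0 [ 0.52  0.68 -1.1   2.33  1.83  0.59 -0.09] [0. 0.] cur: [ 0.52  0.68 -1.1   2.33  1.83  0.59 -0.09] [0. 0.]
0 -0.06 0 [ 0.47  0.74 -1.07  2.2   1.74  0.6   0.05] [0. 0.] cur: [ 0.47  0.74 -1.07  2.2   1.74  0.6   0.05] [0. 0.]
2 -0.182 0 [ 0.66  0.7  -1.27  2.4   1.67  0.67  0.05] [5.3 2.4] cur: [ 0.66  0.7  -1.27  2.4   1.67  0.67  0.05] [5.3 2.4]
2 -0.17 0 [ 0.66  0.72 -1.27  2.4   1.73  0.69  0.01] [1.9 0.8] cur: [ 0.66  0.72 -1.27  2.4   1.73  0.69  0.01] [1.9 0.8]
2 -0.15 0 [ 0.55  0.64 -1.12  2.37  1.77  0.57 -0.05] [0. 0.] cur: [ 0.55  0.64 -1.12  2.37
[... 165 characters left out ...]
0.75 -1.09  2.17  1.63  0.63  0.16] [0. 0.] cur: [ 0.48  0.75 -1.09  2.17  1.63  0.63  0.16] [0. 0.]
4 -0.182 0 [ 0.66  0.69 -1.27  2.4   1.65  0.66  0.06] [1.5 0.7] cur: [ 0.66  0.69 -1.27  2.4   1.65  0.66  0.06] [1.5 0.7]
4 -0.17 0 [ 0.58  0.62 -1.15  2.39  1.68  0.56  0.02] [0. 0.] cur: [ 0.58  0.62 -1.15  2.39  1.68  0.56  0.02] [0. 0.]
4 -0.15 0 [ 0.56  0.65 -1.15  2.34  1.65  0.58  0.06] [0. 0.] cur: [ 0.56  0.65 -1.15  2.34  1.65  0.58  0.06] [0. 0.]
4 -0.12 0 [ 0.54  0.69 -1.14  2.27  1.61  0.61  0.13] [0. 0.] cur: [ 0.54  0.69 -1.14  2.27  1.61  0.61  0.13] [0. 0.]
4 -0.06 0 [ 0.49  0.78 -1.13  2.13  1.55  0.68  0.26] [0. 0.] cur: [ 0.49  0.78 -1.13  2.13  1.55  0.68  0.26] [0. 0.]
```

```bash
python3 - <<'E'
from mv import *
rows(p,r,[on(TRAY,-.063,.045),on(TRAY,-.068,.06),on(TRAY,-.08,.07),on(TRAY,-.093,.072,.5),on(TRAY,-.107,.072,1),on(TRAY,-.121,.072,2),on(TRAY,-.135,.072,3),on(TRAY,-.149,.072,4),on(TRAY,-.163,.072,5),on(TRAY,-.175,.072,5)])
E
```

```text
14.95 [ 0.5359 -0.1976  0.0774] [ 0.93  0.73 -0.89  2.23  1.89  0.63 -0.31] [-0.4  0.3 -3.6] 0.0236 29.99789346009493
[-0.075, -0.002, -0.108] [0.0, -0.001, 0.001] mm 0.0197 deg 0.1
[-0.096, -0.002, -0.211] [0.0, -0.001, 0.001] mm 0.0348 deg 0.1
[-0.06, -0.002, -0.309] [0.0, -0.001, 0.001] mm 0.0472 deg 0.1
[0.004, -0.002, -0.365] [0.0, 0.005, 0.001] mm 0.0547 deg 0.4
[0.081, -0.002, -0.412] [0.0, 0.01, 0.001] mm 0.063 deg 0.9
[0.154, -0.002, -0.46] [0.0, 0.021, 0.001] mm 0.0728 deg 1.9
[0.227, -0.001, -0.508] [0.0, 0.032, 0.001] mm 0.0835 deg 2.9
[0.3, -0.001, -0.556] [0.0, 0.044, 0.001] mm 0.0948 deg 3.9
[0.372, -0.001, -0.604] [0.0, 0.055, 0.001] mm 0.1064 deg 4.9
[0.442, -0.001, -0.644] [0.0, 0.055, 0.001] mm 0.1171 deg 4.9
```

move_arm([
  {"translation": [-0.037,0,-0.054],"angular": [0,0,0],"gripper": 0},
  {"translation": [-0.075,-0.002,-0.108],"angular": [0,0,0],"gripper": 0},
  {"translation": [-0.096,-0.002,-0.211],"angular": [0,0,0],"gripper": 0},
  {"translation": [-0.06,-0.002,-0.309],"angular": [0,0,0],"gripper": 0},
  {"translation": [0.004,-0.002,-0.365],"angular": [0,0.005,0],"gripper": 0},
  {"translation": [0.081,-0.002,-0.412],"angular": [0,0.01,0],"gripper": 0},
  {"translation": [0.154,-0.002,-0.46],"angular": [0,0.021,0],"gripper": 0},
  {"translation": [0.227,-0.001,-0.508],"angular": [0,0.032,0],"gripper": 0},
  {"translation": [0.3,-0.001,-0.556],"angular": [0,0.044,0],"gripper": 0},
  {"translation": [0.372,-0.001,-0.604],"angular": [0,0.055,0],"gripper": 0},
  {"translation": [0.442,-0.001,-0.644],"angular": [0,0.055,0],"gripper": 0},
  {"translation": [0.442,-0.001,-0.644],"angular": [0,0.055,0],"gripper": 0},
])

```text
time_s: 16.15
eef_pos: [0.4389, -0.1503, 0.127]
eef_rot: [0.21, 0.221, 0.951, -0.05]
force: [0.5, 0.2, -3.2]
gripper_width: 0.0236
gripper_force: 30.0
```

```bash
python3 trayz.py; python3 refit.py; python3 - <<'E'
from mv import *
# arc: interpolate yaw, radius/offset in polar about base
def line(fr,dx): a=np.radians(fr[2]); return np.array([fr[0]+dx*np.cos(a),fr[1]+dx*np.sin(a)])
A=cursp()[0][:2];B=line(ST,-.183); pa,pb=[(np.hypot(*v),np.arctan2(v[1],v[0])) for v in(A,B)]
y0=cursp()[1].as_euler('ZYX',degrees=True)[0]
T=[]
for k in range(1,25):
    f=k/24; f=f*f*(3-2*f)
    rr=pa[0]+f*(pb[0]-pa[0]); az=pa[1]+f*(pb[1]-pa[1]); T.append(tcp(sp_pose(rr*np.cos(az),rr*np.sin(az),.070,y0+f*(ST[2]-y0),5),rel()))
rows(p,r,T[1:10:2]+[T[9]])
E
```

```text
16.15 [ 0.4389 -0.1503  0.127 ] [ 1.01  0.47 -1.    2.39  1.55  0.52 -0.15] [ 0.5  0.2 -3.2] 0.0236 29.997943402267992
spatula [ 0.4768 -0.1676  0.0711] [-26.17   5.16  -0.07]
hand theta 24.9
top 0.79 1414 tip-down deg 6.07 roll 0.44 z rel 0.0032 centre [0.0637 0.0012] [0.117 0.131] 0.4
side none
16.35 [ 0.4415 -0.1512  0.1279] [ 1.01  0.47 -1.    2.39  1.55  0.52 -0.15] [-0.3  0.3 -3.2] 0.0239 29.997671898454428
[0.011, 0.037, 0.01] [-0.004, -0.0, -0.009] mm 0.006 deg 0.9
[0.027, 0.139, 0.002] [-0.016, -0.0, -0.034] mm 0.0213 deg 3.4
[0.058, 0.292, -0.012] [-0.034, -0.0, -0.072] mm 0.0446 deg 7.1
[0.106, 0.48, -0.035] [-0.056, -0.0, -0.119] mm 0.0739 deg 11.9
[0.173, 0.689, -0.066] [-0.081, -0.0, -0.173] mm 0.107 deg 17.2
[0.173, 0.689, -0.066] [-0.081, -0.0, -0.173] mm 0.107 deg 17.2
```

move_arm([
  {"translation": [0.005,0.04,0.005],"angular": [-0.005,0,-0.01],"gripper": 0},
  {"translation": [0.018,0.09,0.004],"angular": [-0.01,0,-0.022],"gripper": 0},
  {"translation": [0.03,0.15,0.002],"angular": [-0.017,0,-0.037],"gripper": 0},
  {"translation": [0.045,0.22,-0.005],"angular": [-0.025,0,-0.054],"gripper": 0},
  {"translation": [0.058,0.292,-0.012],"angular": [-0.034,0,-0.072],"gripper": 0},
  {"translation": [0.08,0.385,-0.023],"angular": [-0.045,0,-0.095],"gripper": 0},
  {"translation": [0.106,0.48,-0.035],"angular": [-0.056,0,-0.119],"gripper": 0},
  {"translation": [0.138,0.585,-0.05],"angular": [-0.068,0,-0.146],"gripper": 0},
  {"translation": [0.173,0.689,-0.066],"angular": [-0.081,0,-0.173],"gripper": 0},
])

```text
time_s: 17.25
eef_pos: [0.462, -0.0444, 0.1259]
eef_rot: [0.217, 0.074, 0.973, -0.017]
force: [0.6, -0.2, -3.1]
gripper_width: 0.0239
gripper_force: 30.0
```

```bash
cat > arc.py <<'E'
from mv import *
def line(fr,dx): a=np.radians(fr[2]); return np.array([fr[0]+dx*np.cos(a),fr[1]+dx*np.sin(a)])
def arc(n,dx,z,pit,fr=ST):
    sp=cursp(); A=sp[0][:2];B=line(fr,dx); pa,pb=[(np.hypot(*v),np.arctan2(v[1],v[0])) for v in(A,B)]
    y0,p0,_=sp[1].as_euler('ZYX',degrees=True); T=[]
    for k in range(1,n+1):
        f=k/n; rr=pa[0]+f*(pb[0]-pa[0]); az=pa[1]+f*(pb[1]-pa[1])
        T.append(tcp(sp_pose(rr*np.cos(az),rr*np.sin(az),sp[0][2]+f*(z-sp[0][2]),y0+f*(fr[2]-y0),p0+f*(pit-p0)),rel()))
    return T
E
python3 - <<'E'
from arc import *
show(); T=arc(12,-.183,.069,5)
rows(p,r,T)
E
```

```text
17.25 [ 0.462  -0.0444  0.1259] [ 0.92  0.56 -1.15  2.39  1.59  0.59 -0.07] [ 0.6 -0.2 -3.1] 0.0239 29.99761886894703
spatula [ 0.5036 -0.0496  0.07  ] [-8.79  5.02 -0.  ]
[0.008, 0.097, -0.003] [-0.011, -0.0, -0.024] mm 0.0146 deg 2.4
[0.019, 0.194, -0.008] [-0.022, -0.0, -0.047] mm 0.0292 deg 4.7
[0.032, 0.29, -0.013] [-0.033, -0.0, -0.071] mm 0.0438 deg 7.1
[0.048, 0.386, -0.02] [-0.044, -0.0, -0.095] mm 0.0584 deg 9.4
[0.067, 0.481, -0.029] [-0.056, -0.0, -0.119] mm 0.0729 deg 11.8
[0.089, 0.575, -0.038] [-0.067, -0.0, -0.142] mm 0.0875 deg 14.1
[0.113, 0.668, -0.049] [-0.078, -0.0, -0.166] mm 0.102 deg 16.5
[0.14, 0.761, -0.061] [-0.089, -0.0, -0.19] mm 0.1164 deg 18.9
[0.169, 0.853, -0.074] [-0.1, -0.0, -0.213] mm 0.1309 deg 21.2
[0.201, 0.943, -0.089] [-0.111, -0.0, -0.237] mm 0.1452 deg 23.6
[0.236, 1.032, -0.104] [-0.122, -0.0, -0.261] mm 0.1596 deg 25.9
[0.273, 1.12, -0.121] [-0.133, -0.0, -0.285] mm 0.1739 deg 28.3
```

```bash
cat > chk.py <<'E'
from arc import *
def corners(t):
    R_=rel(); rs=t[1]*R_[1].inv(); o=t[0]-rs.apply(R_[0]); a=np.radians(ST[2])
    P=o+rs.apply([[.124,.07,.003],[.124,-.07,.003]]); d=P[:,:2]-ST[:2]
    return np.c_[d@[np.cos(a),np.sin(a)],d@[-np.sin(a),np.cos(a)],P[:,2]]
E
python3 - <<'E'
from chk import *
for t in arc(12,-.183,.069,5): print((corners(t)*1000).round(0).tolist())
from kin2 import *
q=s['joint_positions']
for dx in(-.183,-.188):
    for pi in(4,5,6): t=on(ST,dx,.069,pi); x,e=ik(*t,q,5e-4); print(dx,pi,x.round(2),np.round(e,1))
E
```

```text
17.25 [ 0.462  -0.0444  0.1259] [ 0.92  0.56 -1.15  2.39  1.59  0.59 -0.07] [ 0.6 -0.2 -3.1] 0.0239 29.99761886894703
[[-79.0, -165.0, 62.0], [-140.0, -291.0, 62.0]]
[[-74.0, -144.0, 62.0], [-130.0, -273.0, 62.0]]
[[-69.0, -123.0, 62.0], [-120.0, -254.0, 62.0]]
[[-65.0, -102.0, 62.0], [-110.0, -234.0, 62.0]]
[[-62.0, -80.0, 62.0], [-101.0, -215.0, 62.0]]
[[-59.0, -59.0, 62.0], [-93.0, -195.0, 62.0]]
[[-57.0, -37.0, 62.0], [-86.0, -175.0, 62.0]]
[[-56.0, -16.0, 62.0], [-79.0, -154.0, 62.0]]
[[-56.0, 6.0, 61.0], [-73.0, -133.0, 61.0]]
[[-56.0, 27.0, 61.0], [-68.0, -112.0, 61.0]]
[[-57.0, 49.0, 61.0], [-63.0, -91.0, 61.0]]
[[-59.0, 70.0, 61.0], [-59.0, -70.0, 61.0]]
-0.183 4 [ 0.67  0.66 -1.27  2.4   1.62  0.64  0.08] [1.4 0.6]
-0.183 5 [ 0.65  0.63 -1.24  2.4   1.6   0.6   0.09] [0. 0.]
-0.183 6 [ 0.65  0.63 -1.24  2.38  1.54  0.61  0.14] [0. 0.]
-0.188 4 [ 0.67  0.65 -1.27  2.4   1.59  0.63  0.1 ] [2.8 1.3]
-0.188 5 [ 0.67  0.65 -1.27  2.4   1.58  0.63  0.11] [0.9 0.4]
-0.188 6 [ 0.65  0.62 -1.25  2.39  1.55  0.6   0.13] [0. 0.]
```

move_arm([
  {"translation": [0.006,0.06,-0.002],"angular": [-0.007,0,-0.015],"gripper": 0},
  {"translation": [0.012,0.13,-0.005],"angular": [-0.015,0,-0.032],"gripper": 0},
  {"translation": [0.019,0.2,-0.008],"angular": [-0.023,0,-0.049],"gripper": 0},
  {"translation": [0.032,0.29,-0.013],"angular": [-0.033,0,-0.071],"gripper": 0},
  {"translation": [0.048,0.386,-0.02],"angular": [-0.044,0,-0.095],"gripper": 0},
  {"translation": [0.067,0.481,-0.029],"angular": [-0.056,0,-0.119],"gripper": 0},
  {"translation": [0.089,0.575,-0.038],"angular": [-0.067,0,-0.142],"gripper": 0},
  {"translation": [0.113,0.668,-0.049],"angular": [-0.078,0,-0.166],"gripper": 0},
  {"translation": [0.14,0.761,-0.061],"angular": [-0.089,0,-0.19],"gripper": 0},
  {"translation": [0.155,0.81,-0.067],"angular": [-0.095,0,-0.202],"gripper": 0},
  {"translation": [0.155,0.81,-0.067],"angular": [-0.095,0,-0.202],"gripper": 0},
])

```text
time_s: 18.35
eef_pos: [0.4559, 0.0791, 0.1251]
eef_rot: [0.216, -0.095, 0.971, 0.021]
force: [0.2, -0.5, -3.2]
gripper_width: 0.0238
gripper_force: 30.0
```

```bash
python3 - <<'E'
from chk import *
show(); print((corners((p,r))*1000).round(0).tolist())
T=arc(4,-.183,.069,5); rows(p,r,T)
for t in T: print((corners(t)*1000).round(0).tolist())
import trayz; trayz.trayplane()
E
```

```text
18.35 [0.4559 0.0791 0.1251] [ 0.76  0.65 -1.27  2.4   1.6   0.65  0.05] [ 0.2 -0.5 -3.2] 0.0238 29.99764801003039
spatula [0.4967 0.0884 0.0692] [11.2   5.04  0.04]
[[-55.0, -5.0, 61.0], [-76.0, -144.0, 61.0]]
[0.001, 0.085, -0.0] [-0.009, -0.0, -0.021] mm 0.0128 deg 2.1
[0.004, 0.17, -0.001] [-0.019, -0.0, -0.042] mm 0.0255 deg 4.2
[0.009, 0.255, -0.003] [-0.029, -0.0, -0.063] mm 0.0382 deg 6.2
[0.016, 0.339, -0.006] [-0.039, -0.0, -0.084] mm 0.051 deg 8.3
[[-56.0, 14.0, 61.0], [-71.0, -126.0, 61.0]]
[[-56.0, 32.0, 61.0], [-66.0, -107.0, 61.0]]
[[-57.0, 51.0, 61.0], [-62.0, -89.0, 61.0]]
[[-59.0, 70.0, 61.0], [-59.0, -70.0, 61.0]]
top 0.84 1358 tip-down deg 5.58 roll -0.02 z rel 0.003 centre [0.0652 0.0036] [0.117 0.134] 0.9
side 0.63 539 tip-down deg 7.26 roll -0.07 z rel 0.0057 centre [ 0.0648 -0.0033] [0.142 0.121] 89.5
```

move_arm([
  {"translation": [0.001,0.05,0],"angular": [-0.006,0,-0.013],"gripper": 0},
  {"translation": [0.002,0.11,0],"angular": [-0.012,0,-0.027],"gripper": 0},
  {"translation": [0.004,0.17,-0.001],"angular": [-0.019,0,-0.042],"gripper": 0},
  {"translation": [0.007,0.23,-0.002],"angular": [-0.026,0,-0.057],"gripper": 0},
  {"translation": [0.012,0.29,-0.004],"angular": [-0.033,0,-0.072],"gripper": 0},
  {"translation": [0.016,0.339,-0.006],"angular": [-0.039,0,-0.084],"gripper": 0},
  {"translation": [0.016,0.339,-0.006],"angular": [-0.039,0,-0.084],"gripper": 0},
  {"translation": [0.016,0.339,-0.006],"angular": [-0.039,0,-0.084],"gripper": 0},
])

```text
time_s: 19.35
eef_pos: [0.4442, 0.1275, 0.1248]
eef_rot: [0.214, -0.165, 0.962, 0.036]
force: [0.7, -0.8, -2.7]
gripper_width: 0.0235
gripper_force: 30.0
```

```bash
python3 - <<'E'
from chk import *
import refit
show(); print((corners((p,r))*1000).round(0).tolist())
T=[on(ST,-.165,.068,4.5),on(ST,-.15,.064,2.5),on(ST,-.135,.060,.5),on(ST,-.12,.058,0),on(ST,-.10,.057,0),on(ST,-.085,.056,0)]; rows(p,r,T)
for t in T: print((corners(t)*1000).round(0).tolist())
import trayz; trayz.trayplane()
E
```

```text
19.35 [0.4442 0.1275 0.1248] [ 0.67  0.65 -1.27  2.4   1.6   0.63  0.1 ] [ 0.7 -0.8 -2.7] 0.0235 29.99771365430206
spatula [0.4832 0.1425 0.0689] [19.4   5.09 -0.  ]
[[-59.0, 69.0, 61.0], [-59.0, -71.0, 61.0]]
[-0.1, 0.008, 0.056] [-0.001, -0.007, -0.001] mm 0.0172 deg 0.6
[-0.163, 0.008, 0.127] [-0.001, -0.029, -0.001] mm 0.031 deg 2.6
[-0.227, 0.008, 0.197] [-0.001, -0.051, -0.001] mm 0.0451 deg 4.6
[-0.308, 0.008, 0.253] [-0.001, -0.057, -0.001] mm 0.0598 deg 5.1
[-0.426, 0.009, 0.315] [-0.001, -0.057, -0.001] mm 0.0795 deg 5.1
[-0.514, 0.009, 0.364] [-0.001, -0.057, -0.001] mm 0.0944 deg 5.1
[[-41.0, 70.0, 61.0], [-41.0, -70.0, 61.0]]
[[-26.0, 70.0, 62.0], [-26.0, -70.0, 62.0]]
[[-11.0, 70.0, 62.0], [-11.0, -70.0, 62.0]]
[[4.0, 70.0, 61.0], [4.0, -70.0, 61.0]]
[[24.0, 70.0, 60.0], [24.0, -70.0, 60.0]]
[[39.0, 70.0, 59.0], [39.0, -70.0, 59.0]]
top 0.63 1339 tip-down deg 6.43 roll -0.0 z rel 0.0031 centre [0.0657 0.0049] [0.119 0.136] 0.7
side none
```

move_arm([
  {"translation": [-0.05,0,0.028],"angular": [0,-0.003,0],"gripper": 0},
  {"translation": [-0.1,0,0.056],"angular": [-0.001,-0.007,-0.001],"gripper": 0},
  {"translation": [-0.13,0,0.091],"angular": [-0.001,-0.018,-0.001],"gripper": 0},
  {"translation": [-0.163,0,0.127],"angular": [-0.001,-0.029,-0.001],"gripper": 0},
  {"translation": [-0.195,0,0.162],"angular": [-0.001,-0.04,-0.001],"gripper": 0},
  {"translation": [-0.227,0,0.197],"angular": [-0.001,-0.051,-0.001],"gripper": 0},
  {"translation": [-0.268,0,0.225],"angular": [-0.001,-0.055,-0.001],"gripper": 0},
  {"translation": [-0.308,0,0.253],"angular": [-0.001,-0.057,-0.001],"gripper": 0},
  {"translation": [-0.308,0,0.253],"angular": [-0.001,-0.057,-0.001],"gripper": 0},
])

```text
time_s: 20.45
eef_pos: [0.5002, 0.1472, 0.1102]
eef_rot: [0.257, -0.163, 0.952, 0.044]
force: [-0.4, -0.4, -3.3]
gripper_width: 0.0239
gripper_force: 30.0
```

```bash
python3 - <<'E'
from chk import *
show(); tilt(); print((corners((p,r))*1000).round(0).tolist())
T=[on(ST,-.1,.056,0,-.001),on(ST,-.08,.055,0,-.001),on(ST,-.075,.055,0,-.001)]; rows(p,r,T)
import trayz; trayz.trayplane()
E
```

```text
20.45 [0.5002 0.1472 0.1102] [ 0.59  0.77 -1.2   2.33  1.84  0.69 -0.04] [-0.4 -0.4 -3.3] 0.0239 29.997736760415137
spatula [0.5438 0.164  0.0583] [19.47 -0.1   0.09]
hand theta 30.2
[[6.0, 69.0, 62.0], [6.0, -71.0, 61.0]]
[-0.099, 0.002, 0.075] [0.001, 0.001, -0.001] mm 0.0186 deg 0.1
[-0.211, 0.002, 0.148] [0.001, 0.001, -0.001] mm 0.0386 deg 0.1
[-0.24, 0.002, 0.164] [0.001, 0.001, -0.001] mm 0.0436 deg 0.1
top 0.95 1051 tip-down deg -0.47 roll 0.34 z rel 0.0076 centre [0.066  0.0044] [0.117 0.133] 0.9
side 0.62 461 tip-down deg 2.05 roll 0.22 z rel 0.0109 centre [ 0.0634 -0.0001] [0.124 0.143] 0.5
```

move_arm([
  {"translation": [-0.05,0,0.037],"angular": [0,0,0],"gripper": 0},
  {"translation": [-0.099,0.002,0.075],"angular": [0.001,0.001,-0.001],"gripper": 0},
  {"translation": [-0.155,0.002,0.112],"angular": [0.001,0.001,-0.001],"gripper": 0},
  {"translation": [-0.211,0.002,0.148],"angular": [0.001,0.001,-0.001],"gripper": 0},
  {"translation": [-0.24,0.002,0.164],"angular": [0.001,0.001,-0.001],"gripper": 0},
  {"translation": [-0.24,0.002,0.164],"angular": [0.001,0.001,-0.001],"gripper": 0},
  {"translation": [-0.24,0.002,0.164],"angular": [0.001,0.001,-0.001],"gripper": 0},
])

```text
time_s: 21.35
eef_pos: [0.5395, 0.1616, 0.1067]
eef_rot: [0.256, -0.164, 0.952, 0.043]
force: [0.4, -0.1, -3.4]
gripper_width: 0.0236
gripper_force: 30.0
```

```bash
python3 - <<'E'
from chk import *
show(); tilt(); print((corners((p,r))*1000).round(0).tolist())
T=[on(ST,-.07,.052,0,-.001),on(ST,-.068,.0455,0,-.001),on(ST,-.060,.0455,0,-.001),on(ST,-.056,.0455,0,-.001)]; rows(p,r,T)
import trayz; trayz.trayplane()
E
```

```text
21.35 [0.5395 0.1616 0.1067] [ 0.54  0.81 -1.15  2.24  1.8   0.69  0.04] [ 0.4 -0.1 -3.4] 0.0236 29.997766530141234
spatula [0.5829 0.1783 0.0546] [19.56  0.06 -0.06]
hand theta 30.0
[[47.0, 69.0, 57.0], [47.0, -71.0, 58.0]]
[-0.03, -0.001, 0.038] [-0.0, -0.001, 0.001] mm 0.0072 deg 0.1
[-0.019, -0.001, 0.082] [-0.0, -0.001, 0.001] mm 0.0127 deg 0.1
[-0.066, -0.001, 0.109] [-0.0, -0.001, 0.001] mm 0.0191 deg 0.1
[-0.089, -0.001, 0.122] [-0.0, -0.001, 0.001] mm 0.0226 deg 0.1
top 0.84 1349 tip-down deg 0.83 roll -0.19 z rel 0.0085 centre [0.0647 0.0043] [0.119 0.139] 1.0
side 0.86 236 tip-down deg 3.41 roll 1.62 z rel 0.012 centre [ 0.0573 -0.0069] [0.126 0.134] 8.3
```

move_arm([
  {"translation": [-0.03,0,0.038],"angular": [0,0,0],"gripper": 0},
  {"translation": [-0.025,0,0.06],"angular": [0,0,0],"gripper": 0},
  {"translation": [-0.019,0,0.082],"angular": [0,0,0],"gripper": 0},
  {"translation": [-0.019,0,0.082],"angular": [0,0,0],"gripper": 0},
  {"translation": [-0.035,0,0.091],"angular": [0,0,0],"gripper": 0},
  {"translation": [-0.05,0,0.1],"angular": [0,0,0],"gripper": 0},
  {"translation": [-0.066,0,0.109],"angular": [0,0,0],"gripper": 0},
  {"translation": [-0.066,0,0.109],"angular": [0,0,0],"gripper": 0},
])

```text
time_s: 22.35
eef_pos: [0.5551, 0.1676, 0.0974]
eef_rot: [0.255, -0.165, 0.952, 0.044]
force: [-1.6, -0.1, -2.4]
gripper_width: 0.0234
gripper_force: 30.0
```

```bash
cat > home.py <<'E'
from look import *
from mv import *
TH_=[box(-.06,.06,-.07,.07,.050,.062)]
def home():
    for c,ref in(("top",(.6546,.2066)),("side",(.6557,.2027))):
        pi,d=read_camera(c); np.savez(c+".npz",p=pi,d=d); o=getm("tray",c)
        if not o: print(c,"none"); continue
        m=o[0]['mask']; Q=cloud(c,d,cv2.erode(m.astype(np.uint8),np.ones((3,3)))>0)
        a=np.radians(ST[2]); q=Q[:,:2]-ref; L=np.c_[q@[np.cos(a),np.sin(a)],q@[-np.sin(a),np.cos(a)]]; k=(Q[:,2]>.04)&(Q[:,2]<.08)
        pc=np.percentile(L[k],[1,99],axis=0).round(4); x,f=fit(TH_,[(c,m)],(.656,.2047,a))
        dx=np.array(x[:2])-ref; print(c,round(o[0]['confidence'],2),k.sum(),"x,y ranges",pc.tolist(),"z",np.median(Q[k][:,2]).round(4),"fit stand xy",np.round([dx@[np.cos(a),np.sin(a)],dx@[-np.sin(a),np.cos(a)]],4),np.degrees(x[2]).round(1),round(f,2))
if __name__=="__main__": show(); home()
E
python3 home.py; python3 - <<'E'
from mv import *
rows(p,r,[on(ST,-.057,.0455,0,-.001),on(ST,-.054,.0455,0,-.001)])
E
```

```text
22.35 [0.5551 0.1676 0.0974] [ 0.51  0.84 -1.13  2.2   1.81  0.7   0.05] [-1.6 -0.1 -2.4] 0.0234 29.99860743060708
spatula [0.5985 0.1843 0.0454] [19.59  0.09 -0.03]
top 0.7 1163 x,y ranges [[-0.0591, -0.0625], [0.0549, 0.0656]] z 0.0563 fit stand xy [-0.0014  0.0013] 20.3 0.09
side 0.7 159 x,y ranges [[-0.0621, -0.065], [0.0576, -0.0127]] z 0.058 fit stand xy [0.0011 0.0036] 20.3 2.45
22.55 [0.5552 0.1673 0.0975] [ 0.51  0.84 -1.13  2.2   1.81  0.7   0.05] [-1.7  0.8 -2.1] 0.0235 29.998568915762007
[-0.017, -0.002, 0.01] [-0.0, -0.001, 0.001] mm 0.003 deg 0.1
[-0.034, -0.002, 0.02] [-0.0, -0.001, 0.001] mm 0.006 deg 0.1
```

move_arm([
  {"translation": [-0.006,0,0.003],"angular": [0,0,0],"gripper": 0},
  {"translation": [-0.012,0,0.007],"angular": [0,0,0],"gripper": 0},
  {"translation": [-0.017,0,0.01],"angular": [0,0,0],"gripper": 0},
  {"translation": [-0.017,0,0.01],"angular": [0,0,0],"gripper": 0},
])

```text
time_s: 22.95
eef_pos: [0.5575, 0.168, 0.0971]
eef_rot: [0.255, -0.164, 0.952, 0.043]
force: [-4.5, 0.5, -2.6]
gripper_width: 0.0239
gripper_force: 30.0
```

move_arm([
  {"translation": [-0.006,0,0.003],"angular": [0,0,0],"gripper": 0},
  {"translation": [-0.009,0,0.005],"angular": [0,0,0],"gripper": 0},
  {"translation": [-0.009,0,0.005],"angular": [0,0,0],"gripper": 0},
])

```text
time_s: 23.25
eef_pos: [0.5583, 0.1683, 0.0966]
eef_rot: [0.254, -0.164, 0.952, 0.043]
force: [-6.8, -0.7, -3.0]
gripper_width: 0.0238
gripper_force: 30.0
```

```bash
python3 home.py
```

```text
23.25 [0.5583 0.1683 0.0966] [ 0.5   0.84 -1.13  2.19  1.8   0.7   0.06] [-6.8 -0.7 -3. ] 0.0238 30.00051851850003
spatula [0.6016 0.185  0.0445] [19.55  0.21 -0.05]
top 0.7 1194 x,y ranges [[-0.0577, -0.062], [0.0565, 0.0671]] z 0.0565 fit stand xy [-0.0002  0.0019] 19.6 0.07
side 0.81 223 x,y ranges [[-0.0624, -0.0681], [0.0574, 0.035]] z 0.0579 fit stand xy [0.0002 0.0001] 18.4 1.6
```

move_arm([
  {"translation": [-0.006,0,0.003],"angular": [0,0,0],"gripper": 0},
  {"translation": [-0.012,0,0.006],"angular": [0,0,0],"gripper": 0},
  {"translation": [-0.012,0,0.006],"angular": [0,0,0],"gripper": 0},
])

```text
time_s: 23.75
eef_pos: [0.5602, 0.1689, 0.0967]
eef_rot: [0.254, -0.164, 0.952, 0.043]
force: [-6.4, -0.9, -2.5]
gripper_width: 0.024
gripper_force: 30.0
```

```bash
python3 home.py; python3 - <<'E'
from h import *
a=np.load("top.npz")['p'][120:225,160:265];b=np.load("side.npz")['p'][110:215,205:310]
cv2.imwrite("pics/home.png",np.hstack([cv2.resize(x,(400,400),interpolation=cv2.INTER_CUBIC) for x in(a,b)])[:,:,::-1])
E
```

```text
23.75 [0.5602 0.1689 0.0967] [ 0.5   0.85 -1.12  2.19  1.8   0.7   0.06] [-6.4 -0.9 -2.5] 0.024 30.000716792419553
spatula [0.6036 0.1855 0.0446] [19.54  0.21 -0.06]
top 0.58 1169 x,y ranges [[-0.0543, -0.0636], [0.0569, 0.0683]] z 0.0559 fit stand xy [0.0007 0.002 ] 19.3 0.08
side 0.83 196 x,y ranges [[-0.0604, -0.0639], [0.0591, 0.0282]] z 0.0577 fit stand xy [0.0047 0.003 ] 16.7 1.86
```

View pics/home.png

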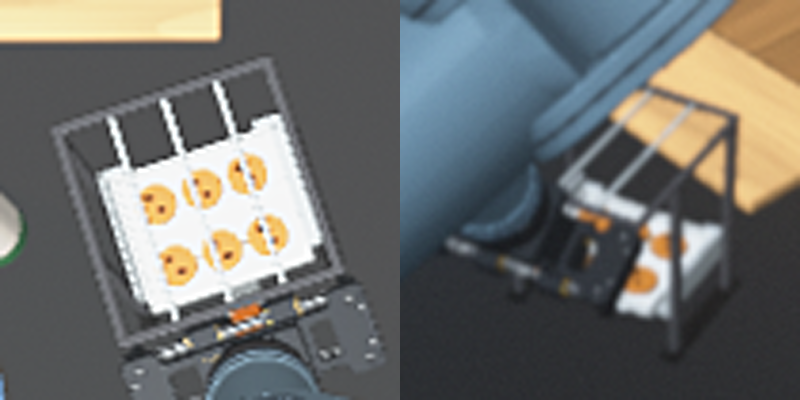

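The picture shows the tray level on the runners, with its back edge running from about (100,172) to (253,130) and the hand in front of the lip. I measure how far the back edge still is from the stops.

```bash
cat > edge.py <<'E'
from h import *
def edges(ref=(.6546,.2066,19.5),z=.062):
    g=cv2.cvtColor(np.load("top.npz")['p'],cv2.COLOR_RGB2GRAY).astype(np.float32); a=np.radians(ref[2])
    xs=np.arange(.03,.09,.0005)
    for y in(-.066,-.05,-.035,-.02,-.01,.01,.02,.035,.05,.066):
        P=np.c_[ref[0]+xs*np.cos(a)-y*np.sin(a),ref[1]+xs*np.sin(a)+y*np.cos(a),np.full(len(xs),z)]
        u=proj("top",P).astype(np.float32); v=cv2.remap(g,u[:,0].reshape(1,-1),u[:,1].reshape(1,-1),cv2.INTER_LINEAR)[0]
        k=np.nonzero(v>(150))[0]; print(y,"last bright x",xs[k[-1]].round(4) if len(k) else None, v[::12].astype(int))
E
python3 -c "from edge import *; edges()"
```

```text
-0.066 last bright x 0.0675 [247 246 246 246 244 245 235  72  83  83]
-0.05 last bright x 0.0595 [199 203 241 246 245 124  76  82  81  81]
-0.035 last bright x 0.061 [147 150 236 241 242 181  94 116  84 109]
-0.02 last bright x 0.0595 [247 248 247 246 245 136  79  83  83  83]
-0.01 last bright x 0.0595 [200 205 241 247 245 137  78  83  84  83]
0.01 last bright x 0.0895 [224 232 247 245 247 199 213 184 194 194]
0.02 last bright x 0.0595 [246 248 247 246 246 144  77  83  83  82]
0.035 last bright x 0.0605 [203 198 224 248 244 195  78  83  83  83]
0.05 last bright x 0.062 [207 170 238 239 237 185  77 132  86 127]
0.066 last bright x 0.068 [243 244 241 245 237 246 230  68  82  82]
```

```bash
python3 trayz.py; python3 - <<'E'
from h import *
def prof(im,ref,ys,x0,x1,z):
    g=cv2.cvtColor(im,cv2.COLOR_RGB2GRAY).astype(np.float32); a=np.radians(ref[2]); xs=np.arange(x0,x1,.0005)
    for y in ys:
        P=np.c_[ref[0]+xs*np.cos(a)-y*np.sin(a),ref[1]+xs*np.sin(a)+y*np.cos(a),np.full(len(xs),z)]
        u=proj("top",P).astype(np.float32); v=cv2.remap(g,u[:,0].reshape(1,-1),u[:,1].reshape(1,-1),cv2.INTER_LINEAR)[0]
        k=np.nonzero(v>155)[0]; print(z,y,xs[k[0]].round(4),xs[k[-1]].round(4),v[::16].astype(int))
im=cv2.imread("pics/top0.png")[:,:,::-1].copy(); ref=(.6546,.2066,19.5)
prof(im,ref,(-.072,-.066,-.06,.06,.066,.072),-.06,.09,.050); prof(im,ref,(-.072,-.066,-.06,.06,.066,.072),-.06,.09,.062)
prof(im,ref,(-.03,.03),-.125,-.09,.195)
# tray on trivet depth extents for tray-size check
im2=im; prof(im,(.6366,-.2436,-26.1),(-.05,0,.05),-.09,.062,.030)
E
```

```text
23.95 [0.5603 0.1689 0.0968] [ 0.5   0.84 -1.12  2.19  1.8   0.7   0.06] [-6.6 -0.3 -2.4] 0.0237 30.000785272568464
spatula [0.6036 0.1855 0.0446] [19.54  0.2  -0.06]
hand theta 29.9
top 0.71 1080 tip-down deg 0.06 roll 0.46 z rel 0.0109 centre [0.0552 0.0044] [0.134 0.117] 88.8
side 0.59 216 tip-down deg 3.24 roll 1.01 z rel 0.0135 centre [ 0.053  -0.0016] [0.138 0.125] 6.1
0.05 -0.072 -0.05 0.071 [ 82  98 244 237 236 236 236 236 236 236 236 237 237 237 238 211 241  70
  82]
0.05 -0.066 -0.0495 0.0715 [ 81 101 243 237 237 237 237 236 237 237 237 237 238 238 238 218 241  70
  82]
0.05 -0.06 -0.0495 0.0715 [ 82  90 250 239 242 240 240 238 239 239 237 239 242 238 238 217 242  72
  82]
0.05 0.06 -0.06 0.072 [158 130 223 235 240 236 236 239 238 230 234 240 240 227 231 224 242  87
  90]
0.05 0.066 -0.0485 0.072 [ 80  77 245 238 237 236 236 236 237 236 236 237 238 237 238 221 244  68
  79]
0.05 0.072 -0.049 0.072 [ 55  74 242 236 234 231 232 234 234 229 231 233 236 229 229 215 245  71
  81]
0.062 -0.072 -0.0525 0.067 [ 80 181 238 237 236 236 236 237 236 236 236 237 237 237 236 232 138  80
  82]
0.062 -0.066 -0.0525 0.0675 [ 79 180 239 237 237 237 237 237 237 236 238 238 238 238 238 227 140  81
  82]
0.062 -0.06 -0.052 0.0675 [ 79 171 242 242 240 240 239 238 237 244 240 235 236 241 233 228 150  80
  82]
0.062 0.06 -0.0525 0.0675 [ 64 169 236 222 236 236 234 234 236 237 234 234 235 238 235 213 145  78
  89]
0.062 0.066 -0.052 0.068 [ 75 159 239 238 238 238 237 237 237 237 237 238 238 238 238 219 163  78
  81]
0.062 0.072 -0.0515 0.068 [ 63 140 231 227 224 220 220 225 223 221 217 221 221 226 217 214 159  80
  81]Traceback (most recent call last):
  File "<stdin>", line 10, in <module>
  File "<stdin>", line 7, in prof
IndexError: index 0 is out of bounds for axis 0 with size 0
```

Read against the stand's own ends, the back edge sits at the stops: square, 8 mm from the stop's rear. The push force also no longer rises. The tray is home, so I draw the spatula out.

```bash
python3 - <<'E'
from mv import *
from kin2 import ik
q=s['joint_positions']
W=[(-.057,.042,0),(-.062,.036,0),(-.075,.033,0),(-.09,.032,1),(-.105,.031,2),(-.12,.03,3),(-.135,.03,4),(-.15,.03,5),(-.165,.03,6.5),(-.18,.03,8)]
T=[on(ST,a,b,c,-.001) for a,b,c in W]; rows(p,r,T); print([np.round(ik(*t,q,5e-4)[1],1).tolist() for t in T[-2:]])
E
```

```text
24.15 [0.5602 0.1689 0.0968] [ 0.5   0.84 -1.12  2.19  1.8   0.7   0.06] [-7.  -0.4 -2.8] 0.0239 30.00072693452239
[0.022, -0.001, 0.008] [-0.0, -0.002, 0.001] mm 0.0036 deg 0.2
[0.071, -0.001, 0.026] [-0.0, -0.002, 0.001] mm 0.0114 deg 0.2
[0.156, -0.0, 0.001] [-0.0, -0.002, 0.001] mm 0.0235 deg 0.2
[0.238, -0.0, -0.045] [-0.0, 0.009, 0.001] mm 0.0364 deg 0.8
[0.32, -0.0, -0.091] [-0.0, 0.02, 0.001] mm 0.05 deg 1.8
[0.402, -0.0, -0.136] [-0.0, 0.031, 0.001] mm 0.0637 deg 2.8
[0.481, -0.0, -0.187] [-0.0, 0.042, 0.001] mm 0.0774 deg 3.8
[0.56, 0.0, -0.238] [-0.0, 0.053, 0.001] mm 0.0912 deg 4.8
[0.634, 0.0, -0.289] [-0.0, 0.07, 0.001] mm 0.1046 deg 6.3
[0.709, 0.0, -0.34] [-0.0, 0.087, 0.001] mm 0.1179 deg 7.8
[[0.0, 0.0], [0.0, 0.0]]
```

move_arm([
  {"translation": [0.022,0,0.008],"angular": [0,0,0],"gripper": 0},
  {"translation": [0.045,0,0.018],"angular": [0,0,0],"gripper": 0},
  {"translation": [0.071,0,0.026],"angular": [0,0,0],"gripper": 0},
  {"translation": [0.156,0,0.001],"angular": [0,0,0],"gripper": 0},
  {"translation": [0.238,0,-0.045],"angular": [0,0.009,0],"gripper": 0},
  {"translation": [0.32,0,-0.091],"angular": [0,0.02,0],"gripper": 0},
  {"translation": [0.402,0,-0.136],"angular": [0,0.031,0],"gripper": 0},
  {"translation": [0.481,0,-0.187],"angular": [0,0.042,0],"gripper": 0},
  {"translation": [0.56,0,-0.238],"angular": [0,0.053,0],"gripper": 0},
  {"translation": [0.634,0,-0.289],"angular": [0,0.07,0],"gripper": 0},
  {"translation": [0.709,0,-0.34],"angular": [0,0.087,0],"gripper": 0},
  {"translation": [0.709,0,-0.34],"angular": [0,0.087,0],"gripper": 0},
])

```text
time_s: 25.35
eef_pos: [0.4499, 0.1294, 0.089]
eef_rot: [0.19, -0.167, 0.967, 0.031]
force: [0.5, -0.1, -2.2]
gripper_width: 0.0235
gripper_force: 30.0
```

```bash
python3 home.py; python3 droop.py; python3 - <<'E'
from arc import *
D=(.545,-.010,-6.4)
T=arc(12,0,.04,0,fr=D); rows(p,r,T)
E
```

```text
25.35 [0.4499 0.1294 0.089 ] [ 0.58  0.74 -1.17  2.36  1.64  0.66  0.09] [ 0.5 -0.1 -2.2] 0.0235 29.999942095018923
spatula [0.4862 0.1435 0.0311] [19.54  7.91 -0.14]
top 0.89 1194 x,y ranges [[-0.0538, -0.0635], [0.0572, 0.0674]] z 0.0557 fit stand xy [0.0007 0.0013] 19.4 0.09
side 0.62 626 x,y ranges [[-0.062, -0.0593], [0.0582, 0.0704]] z 0.0573 fit stand xy [-0.0003  0.0058] 19.9 0.21
25.55 [0.4514 0.1301 0.0888] [ 0.58  0.74 -1.17  2.36  1.64  0.66  0.09] [ 0.  -0.5 -0.7] 0.0237 29.99984925147146
spatula [0.4878 0.1442 0.0309] [19.52  7.82 -0.07]
top 611 pitch tip-down deg 2.29 roll 0.37 z at origin 0.0016 xrange [0.007 0.098] y [-0.033  0.035]
side 92 pitch tip-down deg 1.78 roll -3.82 z at origin -0.0006 xrange [0.01  0.099] y [-0.039 -0.012]
25.75 [0.4511 0.1301 0.0886] [ 0.58  0.74 -1.17  2.36  1.64  0.66  0.09] [ 1.   1.1 -2.4] 0.0233 29.999911752529442
[-0.01, -0.078, 0.002] [0.009, -0.007, 0.022] mm 0.0118 deg 2.3
[-0.018, -0.157, 0.003] [0.018, -0.014, 0.045] mm 0.0237 deg 4.5
[-0.025, -0.236, 0.004] [0.028, -0.022, 0.067] mm 0.0355 deg 6.8
[-0.03, -0.315, 0.004] [0.038, -0.029, 0.088] mm 0.0475 deg 9.0
[-0.033, -0.395, 0.003] [0.048, -0.036, 0.11] mm 0.0594 deg 11.3
[-0.034, -0.475, 0.001] [0.059, -0.043, 0.132] mm 0.0714 deg 13.6
[-0.034, -0.555, -0.001] [0.069, -0.05, 0.153] mm 0.0835 deg 15.8
[-0.031, -0.636, -0.003] [0.08, -0.058, 0.175] mm 0.0955 deg 18.1
[-0.027, -0.717, -0.007] [0.092, -0.065, 0.196] mm 0.1077 deg 20.3
[-0.021, -0.798, -0.011] [0.103, -0.072, 0.217] mm 0.1198 deg 22.6
[-0.013, -0.88, -0.016] [0.115, -0.079, 0.238] mm 0.132 deg 24.8
[-0.003, -0.961, -0.022] [0.127, -0.086, 0.259] mm 0.1442 deg 27.1
```

```bash
python3 - <<'E'
from arc import *
T=arc(6,0,.035,8,fr=(.505,-.006,-6.4))
T+= [tcp(sp_pose(.52,-.007,.03,-6.4,5),rel()),tcp(sp_pose(.535,-.009,.022,-6.4,1),rel()),tcp(sp_pose(.545,-.01,.015,-6.4,-2.2),rel())]; rows(p,r,T)
E
```

```text
25.75 [0.4511 0.1301 0.0886] [ 0.58  0.74 -1.17  2.36  1.64  0.66  0.09] [ 1.   1.1 -2.4] 0.0233 29.999911752529442
[0.014, -0.149, -0.011] [0.018, 0.0, 0.045] mm 0.0225 deg 4.3
[0.034, -0.297, -0.024] [0.036, 0.001, 0.089] mm 0.0449 deg 8.7
[0.06, -0.443, -0.04] [0.054, 0.001, 0.134] mm 0.0673 deg 13.0
[0.093, -0.587, -0.058] [0.072, 0.001, 0.178] mm 0.0896 deg 17.3
[0.131, -0.729, -0.079] [0.09, 0.002, 0.223] mm 0.1118 deg 21.6
[0.176, -0.869, -0.102] [0.108, 0.002, 0.267] mm 0.1339 deg 25.9
[0.126, -0.9, -0.03] [0.115, -0.031, 0.264] mm 0.1364 deg 26.1
[0.092, -0.935, 0.063] [0.124, -0.075, 0.26] mm 0.1413 deg 26.8
[0.076, -0.955, 0.139] [0.132, -0.11, 0.257] mm 0.1453 deg 27.8
```

move_arm([
  {"translation": [0.014,-0.149,-0.011],"angular": [0.018,0,0.045],"gripper": 0},
  {"translation": [0.034,-0.297,-0.024],"angular": [0.036,0.001,0.089],"gripper": 0},
  {"translation": [0.06,-0.443,-0.04],"angular": [0.054,0.001,0.134],"gripper": 0},
  {"translation": [0.093,-0.587,-0.058],"angular": [0.072,0.001,0.178],"gripper": 0},
  {"translation": [0.131,-0.729,-0.079],"angular": [0.09,0.002,0.223],"gripper": 0},
  {"translation": [0.176,-0.869,-0.102],"angular": [0.108,0.002,0.267],"gripper": 0},
  {"translation": [0.126,-0.9,-0.03],"angular": [0.115,-0.031,0.264],"gripper": 0},
  {"translation": [0.092,-0.935,0.063],"angular": [0.124,-0.075,0.26],"gripper": 0},
  {"translation": [0.076,-0.955,0.139],"angular": [0.132,-0.11,0.257],"gripper": 0},
  {"translation": [0.076,-0.955,0.139],"angular": [0.132,-0.11,0.257],"gripper": 0},
  {"translation": [0.076,-0.955,0.139],"angular": [0.132,-0.11,0.257],"gripper": 0},
])

```text
time_s: 26.85
eef_pos: [0.5039, -0.0042, 0.0642]
eef_rot: [0.273, 0.054, 0.96, -0.014]
force: [-0.4, 0.7, -1.2]
gripper_width: 0.0238
gripper_force: 30.0
```

```bash
python3 droop.py; python3 - <<'E'
from mv import *
T=[tcp(sp_pose(.545,-.01,z,-6.4,-2.2),rel()) for z in(.008,.003,.0005,-.001)]; rows(p,r,T)
E
```

```text
26.85 [ 0.5039 -0.0042  0.0642] [ 0.85  1.04 -1.27  2.39  2.03  1.06 -0.29] [-0.4  0.7 -1.2] 0.0238 29.970888029783964
spatula [ 0.5518 -0.0082  0.0136] [-6.42 -1.68  0.16]
top 644 pitch tip-down deg 1.25 roll -0.7 z at origin 0.002 xrange [0.007 0.1  ] y [-0.033  0.037]
side 236 pitch tip-down deg 0.19 roll -2.91 z at origin 0.0046 xrange [0.007 0.101] y [-0.038 -0.001]
27.05 [ 0.5063 -0.006   0.068 ] [ 0.85  1.03 -1.27  2.39  2.03  1.06 -0.29] [ 0.8 -0.6 -2.3] 0.0243 29.970829132944345
[0.089, -0.006, 0.021] [-0.002, 0.0, 0.002] mm 0.0138 deg 0.3
[0.107, -0.006, 0.049] [-0.002, 0.0, 0.002] mm 0.0177 deg 0.3
[0.116, -0.005, 0.063] [-0.002, 0.0, 0.002] mm 0.0199 deg 0.3
[0.121, -0.005, 0.072] [-0.002, 0.0, 0.002] mm 0.0212 deg 0.3
```

move_arm([
  {"translation": [0.01,0,0.035],"angular": [0,0,0],"gripper": 0},
  {"translation": [0.02,0,0.06],"angular": [0,0,0],"gripper": 0},
  {"translation": [0.026,0,0.085],"angular": [0,0,0],"gripper": 0},
  {"translation": [0.032,0,0.1],"angular": [0,0,0],"gripper": 0},
  {"translation": [0.032,0,0.1],"angular": [0,0,0],"gripper": 0},
  {"translation": [0.032,0,0.1],"angular": [0,0,0],"gripper": 0},
])

```text
time_s: 27.65
eef_pos: [0.5083, -0.0061, 0.0509]
eef_rot: [0.276, 0.053, 0.959, -0.017]
force: [-12.2, -4.4, 15.9]
gripper_width: 0.0239
gripper_force: 30.0
```

```bash
python3 droop.py; python3 - <<'E'
from look import *
d=np.load("top.npz")['d']; m=[x for x in getm("spatula","top")][0]['mask']; m=cv2.erode(m.astype(np.uint8),np.ones((3,3)))>0
P=cloud("top",d,m); P=P[P[:,2]<.03]; A=np.c_[P[:,0]-.6,P[:,1],np.ones(len(P))]; f=np.linalg.lstsq(A,P[:,2],rcond=None)[0]; print("blade plane: tip-down",-np.degrees(f[0]).round(2),"roll",np.degrees(f[1]).round(2),"z@.6",f[2].round(4))
E
```

```text
27.65 [ 0.5083 -0.0061  0.0509] [ 0.83  1.08 -1.24  2.39  2.08  1.08 -0.31] [-12.2  -4.4  15.9] 0.0239 29.991580905625597
spatula [ 0.5565 -0.0104  0.0006] [-6.37 -2.03 -0.18]
top 575 pitch tip-down deg 0.87 roll 0.07 z at origin 0.0028 xrange [0.007 0.099] y [-0.031  0.033]
side 173 pitch tip-down deg 0.86 roll -3.82 z at origin 0.0014 xrange [0.007 0.098] y [-0.04  -0.006]
blade plane: tip-down 1.43 roll 0.06 z@.6 0.0051
```

move_arm([
  {"translation": [-0.004,0,-0.006],"angular": [0,0,0],"gripper": 0},
  {"translation": [-0.004,0,-0.006],"angular": [0,0,0],"gripper": 100},
  {"translation": [-0.004,0,-0.006],"angular": [0,0,0],"gripper": 100},
  {"translation": [-0.004,0,-0.006],"angular": [0,0,0],"gripper": 100},
  {"translation": [-0.004,0,-0.006],"angular": [0,0,0],"gripper": 100},
  {"translation": [-0.004,0,-0.006],"angular": [0,0,0],"gripper": 100},
  {"translation": [-0.004,0,-0.006],"angular": [0,0,0],"gripper": 100},
  {"translation": [-0.004,0,-0.006],"angular": [0,0,0],"gripper": 100},
  {"translation": [-0.004,0,-0.006],"angular": [0,0,0],"gripper": 100},
])

```text
time_s: 28.8
eef_pos: [0.5086, -0.006, 0.0509]
eef_rot: [0.275, 0.054, 0.96, -0.016]
force: [-0.2, -0.0, 0.4]
gripper_width: 0.0853
gripper_force: 0.0
```

move_arm([
  {"translation": [0,0,-0.1],"angular": [0,0,0],"gripper": 100},
  {"translation": [0,0,-0.25],"angular": [0,0.05,0],"gripper": 100},
  {"translation": [-0.05,0,-0.45],"angular": [0,0.1,0],"gripper": 100},
  {"translation": [-0.05,0,-0.65],"angular": [0,0.15,0],"gripper": 100},
  {"translation": [0,0,-0.85],"angular": [0,0.2,0],"gripper": 100},
  {"translation": [0.1,0,-1],"angular": [0,0.2,0],"gripper": 100},
  {"translation": [0.1,0,-1],"angular": [0,0.2,0],"gripper": 100},
  {"translation": [0.1,0,-1],"angular": [0,0.2,0],"gripper": 100},
])

```text
time_s: 29.6
eef_pos: [0.417, 0.0041, 0.1714]
eef_rot: [0.123, 0.055, 0.991, -0.01]
force: [-0.3, -0.5, 0.2]
gripper_width: 0.0885
gripper_force: 0.0
```

```bash
python3 - <<'E'
from look import *
import go
for c in("top","side"):
    p,d=read_camera(c); np.savez(c+".npz",p=p,d=d)
    for n,pt,q0 in(("spatula",SP,(.556,-.01,-.11)),("tray",[box(-.06,.06,-.07,.07,.05,.062)],(.656,.2047,.34))):
        o=getm(n,c)
        if o: x,f=fit(pt,[(c,o[0]['mask'])],q0); print(c,n,round(o[0]['confidence'],2),x[:2].round(4),np.degrees(x[2]).round(1),round(f,2))
    for n in("mug","oil","bowl","can","jar"):
        o=getm(n,c); 
        if o: print(n,np.median(cloud(c,d,o[0]['mask']),0).round(3))
t=cv2.resize(np.load("top.npz")['p'][110:280,110:410],None,fx=2.6,fy=2.6); cv2.imwrite("pics/end.png",t[:,:,::-1])
E
python3 -c "from edge import *; edges()" | cut -c1-40
```

```text
29.6 [0.417  0.0041 0.1714] [ 0.94  0.39 -1.26  2.32  0.85  0.63  0.52] [-0.3 -0.5  0.2] 0.0885 0.0
top spatula 0.78 [ 0.5545 -0.0094] -6.6 0.05
top tray 0.71 [0.6549 0.2093] 19.2 0.12
mug [ 0.783 -0.028  0.038]
oil [0.643 0.393 0.14 ]
bowl [0.508 0.448 0.022]
can [0.383 0.433 0.088]
side spatula 0.66 [ 0.5572 -0.0127] -6.1 0.1
side tray 0.75 [0.6536 0.2061] 19.6 0.44
mug [ 0.758 -0.034  0.055]
oil [0.666 0.378 0.132]
bowl [0.513 0.456 0.03 ]
can [0.379 0.419 0.065]
-0.066 last bright x 0.0675 [246 245 245
-0.05 last bright x 0.059 [197 200 240 2
-0.035 last bright x 0.061 [144 147 234 
-0.02 last bright x 0.0595 [246 248 246 
-0.01 last bright x 0.0595 [197 201 240 
0.01 last bright x 0.0895 [222 230 246 2
0.02 last bright x 0.0595 [245 248 246 2
0.035 last bright x 0.0605 [200 195 222 
0.05 last bright x 0.061 [204 167 236 23
0.066 last bright x 0.068 [242 243 240 2
```

View pics/end.png

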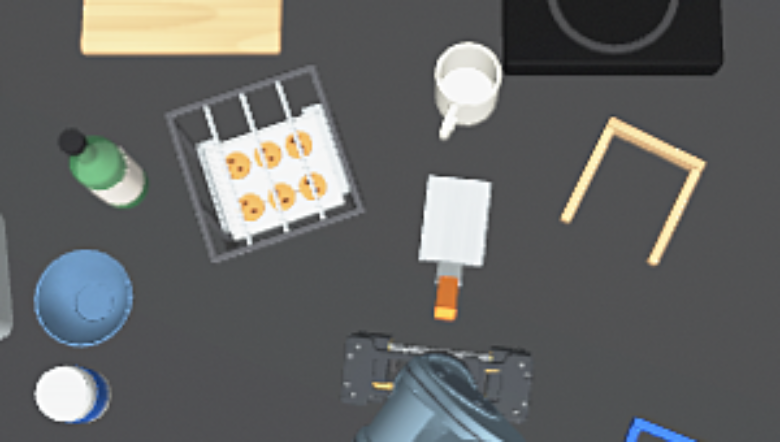

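The spatula stands flat at (447,240) in the picture, clear of the stand and the trivet, and the tray is in the stand at (275,175). One last check of the tray's front edge against the home position before I hand in.

```bash
python3 - <<'E'
from h import *
g=cv2.cvtColor(np.load("top.npz")['p'],cv2.COLOR_RGB2GRAY).astype(np.float32); a=np.radians(19.5)
g0=cv2.cvtColor(cv2.imread("pics/top0.png"),cv2.COLOR_BGR2GRAY).astype(np.float32)
def pr(g,y,xs,z):
    P=np.c_[.6546+xs*np.cos(a)-y*np.sin(a),.2066+xs*np.sin(a)+y*np.cos(a),np.full(len(xs),z)]; u=proj("top",P).astype(np.float32)
    return cv2.remap(g,u[:,0].reshape(1,-1),u[:,1].reshape(1,-1),cv2.INTER_LINEAR)[0]
xs=np.arange(-.08,-.04,.0005)
for y in(-.05,-.02,.02,.05):
    v=pr(g,y,xs,.062); k=np.nonzero(v>160)[0]; print("front",y,xs[k[0]].round(4))
xs=np.arange(.048,.074,.001)
for y in(-.066,.066): print("stop empty",pr(g0,y,xs,.062).astype(int)); print("stop now  ",pr(g,y,xs,.062).astype(int))
E
```

```text
front -0.05 -0.064
front -0.02 -0.0635
front 0.02 -0.0635
front 0.05 -0.064
stop empty [238 239 239 239 238 234 228 222 218 217 217 219 227 235 242 244 241 237
 232 189 140  87  58  64  70  75]
stop now   [245 246 246 246 245 244 242 241 241 242 244 245 244 243 243 242 239 236
 231 189 140  87  58  64  70  76]
stop empty [238 239 239 239 238 237 232 226 220 217 216 216 219 228 236 243 242 236
 228 210 163 115  71  61  66  71]
stop now   [245 246 244 242 238 236 236 235 235 237 241 244 246 244 243 242 239 234
 226 209 163 115  71  61  66  71]
```

```bash
python3 -c "
from bench import env
print(env.finish_job())"
```

```text
the job is handed in; nothing more can be done
None
```

The job is handed in at about 30 s: the tray is on the stand's runners, home against the stops to within about 1.5 mm by camera, the spatula stands flat on open worktop, the hand is clear, and the tray tipped about 5–6° at most on the way in.

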